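# Pack monk fruits and lock the box lid

### The job

Pack this order for dispatch: set every monk fruit from the drying rack into a dimple of the packing box, one to a dimple, handling them gently because the dry shells crack when squeezed hard, dropped or pressed. Then lower the lid over the two pins until it lies flush on the box, and press the orange lock clip down through the lid's collar until both its tabs have snapped under the ledges and its flange sits on the collar. Leave the other things on the bench where they are.

Things in the scene. Friction and masses are not known exactly. Their poses are not given: they have to be found in the camera images.
- fruit_a_center (a point): Centre of a dried monk fruit: dark brown brittle ball, 50 mm across, 25 g, the same all round, rolls a little when pushed; starts in a groove of the drying rack, its centre 13 mm above the slats and 29 mm above the bench. Four to six of them are there; an absent one reads None. A ball's own axes mean nothing.
- fruit_b_center (a point): Centre of a dried monk fruit: dark brown brittle ball, 50 mm across, 25 g, the same all round, rolls a little when pushed; starts in a groove of the drying rack, its centre 13 mm above the slats and 29 mm above the bench. Four to six of them are there; an absent one reads None. A ball's own axes mean nothing.
- fruit_c_center (a point): Centre of a dried monk fruit: dark brown brittle ball, 50 mm across, 25 g, the same all round, rolls a little when pushed; starts in a groove of the drying rack, its centre 13 mm above the slats and 29 mm above the bench. Four to six of them are there; an absent one reads None. A ball's own axes mean nothing.
- fruit_d_center (a point): Centre of a dried monk fruit: dark brown brittle ball, 50 mm across, 25 g, the same all round, rolls a little when pushed; starts in a groove of the drying rack, its centre 13 mm above the slats and 29 mm above the bench. Four to six of them are there; an absent one reads None. A ball's own axes mean nothing.
- fruit_e_center (a point): Centre of a dried monk fruit: dark brown brittle ball, 50 mm across, 25 g, the same all round, rolls a little when pushed; starts in a groove of the drying rack, its centre 13 mm above the slats and 29 mm above the bench. Four to six of them are there; an absent one reads None. A ball's own axes mean nothing.
- fruit_f_center (a point): Centre of a dried monk fruit: dark brown brittle ball, 50 mm across, 25 g, the same all round, rolls a little when pushed; starts in a groove of the drying rack, its centre 13 mm above the slats and 29 mm above the bench. Four to six of them are there; an absent one reads None. A ball's own axes mean nothing.
- pocket0 (a point): Dimple 0 of the packing box (round, 42 mm wide, in the grey pulp deck): this point is where a fruit's centre comes to rest in it, 13.5 mm above the deck. Axes as box_seat. The six lie in two rows of three: 76 mm apart along the box's x, rows 44 mm either side of its spine.
- pocket1 (a point): Dimple 1 of the packing box (round, 42 mm wide, in the grey pulp deck): this point is where a fruit's centre comes to rest in it, 13.5 mm above the deck. Axes as box_seat. The six lie in two rows of three: 76 mm apart along the box's x, rows 44 mm either side of its spine.
- pocket2 (a point): Dimple 2 of the packing box (round, 42 mm wide, in the grey pulp deck): this point is where a fruit's centre comes to rest in it, 13.5 mm above the deck. Axes as box_seat. The six lie in two rows of three: 76 mm apart along the box's x, rows 44 mm either side of its spine.
- pocket3 (a point): Dimple 3 of the packing box (round, 42 mm wide, in the grey pulp deck): this point is where a fruit's centre comes to rest in it, 13.5 mm above the deck. Axes as box_seat. The six lie in two rows of three: 76 mm apart along the box's x, rows 44 mm either side of its spine.
- pocket4 (a point): Dimple 4 of the packing box (round, 42 mm wide, in the grey pulp deck): this point is where a fruit's centre comes to rest in it, 13.5 mm above the deck. Axes as box_seat. The six lie in two rows of three: 76 mm apart along the box's x, rows 44 mm either side of its spine.
- pocket5 (a point): Dimple 5 of the packing box (round, 42 mm wide, in the grey pulp deck): this point is where a fruit's centre comes to rest in it, 13.5 mm above the deck. Axes as box_seat. The six lie in two rows of three: 76 mm apart along the box's x, rows 44 mm either side of its spine.
- box_seat (a point): Packing box, fixed, 210 (its x) x 160 (y) x 56.5 mm high: this point is the middle of the top of its wooden spine (30 mm wide, along x), z up. 8 mm rails as high along both long sides, ends open, deck 40.5 mm lower. Steel pins 8 mm wide, 16 mm high, tapered, 88 mm either side of this point along x. Here a catch slot, 38 (x) x 17 (y) mm, with steel ledges 6 mm thick at its x ends, 40 mm deep.
- lid_base (a point): Light wooden lid, 210 (x) x 160 (y) x 6 mm, 0.22 to 0.37 kg, starts flat on the bench: this point is the middle of its underside, z up. Pin holes 11 mm wide, 88 mm either side along x; in the middle a window 50 (x) x 22 (y) mm inside an upright green collar. Flush on the box its underside is at box_seat, x along the box's x, either way round; it clears the fruits by 2 mm.
- lid_grip (a point): Point to grasp the lid: middle of its green collar, 24 mm above the lid's underside. The collar is 60 mm (x) x 32 mm (y) outside, 50 x 22 mm inside, and stands 30 mm above the 6 mm plate; grasp it across y. Axes as lid_base.
- clip_grip (a point): Orange lock clip, 62 g: this point is in its upright grip fin (40 mm along x, 12 mm thick in y, 34 mm high), 22 mm above the flange's top, 12 mm below the fin's top; grasp across y, z up. Under the flange (62 x 34 x 5 mm) hang two sprung legs, 55 mm long, 13 mm wide in y. Starts upright in a dark wooden stand, 66 x 40 x 60 mm high, flange on its top; lift 60 mm straight up to clear it.
- clip_shoulder (a point): Middle of the clip flange's underside, 27 mm below clip_grip. The legs' feet have tapered outward barbs, 45 mm over their tips. Pushed down through the lid's collar (clip x along box x, either way round) they meet the ledges with this point 51 mm above box_seat, take 5 to 12 N to pass, and catch below when the flange rests on the collar's top, this point 36 mm above box_seat.
- tab_a (a joint): Inward bend of the clip's +x tab, rad: 0 when sprung out (free or caught), about 0.08 while its barb is squeezed past a ledge.
- tab_b (a joint): Inward bend of the clip's -x tab, rad: 0 when sprung out (free or caught), about 0.08 while its barb is squeezed past a ledge.
- tea_tin: Green tea tin, 64 mm wide, 95 mm high; origin at the centre of its underside. A bystander.
- tape_roll: Roll of brown tape lying flat, 80 mm wide, 24 mm high; origin at the centre of its underside. A bystander.
- rack: Wooden drying rack, fixed to the bench, 250 (x) x 143 (y) mm, 16 mm high, with end boards 36 mm high: two grooves along x, 43 mm wide, 38 mm either side of the middle, in which the fruits lie and can roll; origin at the centre of its underside. Grasp a fruit across the groove, along y.
There are look-alikes about, which are no part of the job. Of the things that look like the part that bears clip_grip, take the one that is farthest to the robot's left at the start.

How it is judged (in metres and radians):
On the way, in this order (a step that is already met when the one before it is completed fails the run):
1. every fruit lies in a dimple of the box ((distance between fruit_a_center and pocket0 below 0.006 m or distance between fruit_a_center and pocket1 below 0.006 m or distance between fruit_a_center and pocket2 below 0.006 m or distance between fruit_a_center and pocket3 below 0.006 m or distance between fruit_a_center and pocket4 below 0.006 m or distance between fruit_a_center and pocket5 below 0.006 m) and (distance between fruit_b_center and pocket0 below 0.006 m or distance between fruit_b_center and pocket1 below 0.006 m or distance between fruit_b_center and pocket2 below 0.006 m or distance between fruit_b_center and pocket3 below 0.006 m or distance between fruit_b_center and pocket4 below 0.006 m or distance between fruit_b_center and pocket5 below 0.006 m) and (distance between fruit_c_center and pocket0 below 0.006 m or distance between fruit_c_center and pocket1 below 0.006 m or distance between fruit_c_center and pocket2 below 0.006 m or distance between fruit_c_center and pocket3 below 0.006 m or distance between fruit_c_center and pocket4 below 0.006 m or distance between fruit_c_center and pocket5 below 0.006 m) and (distance between fruit_d_center and pocket0 below 0.006 m or distance between fruit_d_center and pocket1 below 0.006 m or distance between fruit_d_center and pocket2 below 0.006 m or distance between fruit_d_center and pocket3 below 0.006 m or distance between fruit_d_center and pocket4 below 0.006 m or distance between fruit_d_center and pocket5 below 0.006 m) and (distance between fruit_e_center and pocket0 below 0.006 m or distance between fruit_e_center and pocket1 below 0.006 m or distance between fruit_e_center and pocket2 below 0.006 m or distance between fruit_e_center and pocket3 below 0.006 m or distance between fruit_e_center and pocket4 below 0.006 m or distance between fruit_e_center and pocket5 below 0.006 m) and (distance between fruit_f_center and pocket0 below 0.006 m or distance between fruit_f_center and pocket1 below 0.006 m or distance between fruit_f_center and pocket2 below 0.006 m or distance between fruit_f_center and pocket3 below 0.006 m or distance between fruit_f_center and pocket4 below 0.006 m or distance between fruit_f_center and pocket5 below 0.006 m)), for 0.3 s.
2. the lid lies flush on the box over both pins (all of step 1 and z of lid_base in the frame of box_seat below 0.0025 m and horizontal distance between lid_base and box_seat below 0.005 m and angle between the x axis of lid_base and the x axis of box_seat, either way round below 0.06 rad and angle between lid_base's own z axis and vertical below 0.02 rad), for 0.3 s.
3. the clip is pressed home, both tabs caught under the ledges (z of clip_shoulder in the frame of box_seat between 0.033 and 0.0385 m and horizontal distance between clip_shoulder and box_seat below 0.006 m and angle between clip_shoulder's own z axis and vertical below 0.06 rad and value of joint each of tab_a, tab_b below 0.03 rad), for 0.3 s.
At the end, for the whole second after the job is handed in: Each fruit's centre within 6 mm of a dimple's point; lid flush (2.5 mm), centred (5 mm), square (0.06 rad), level (0.02 rad); clip shoulder 33 to 38.5 mm above box_seat, centred (6 mm), upright (0.06 rad), both tabs below 0.03 rad; all at rest (all of step 2 and all of step 3 and linear speed of each of lid, clip, fruit_a, fruit_b, fruit_c, fruit_d, fruit_e, fruit_f below 0.02 m/s); the robot touches nothing.
It fails at once if a fruit's brittle shell is squeezed hard (over 90 N, both fingers together) (contact force between the fingers and fruit_a above 90 N or contact force between the fingers and fruit_b above 90 N or contact force between the fingers and fruit_c above 90 N or contact force between the fingers and fruit_d above 90 N or contact force between the fingers and fruit_e above 90 N or contact force between the fingers and fruit_f above 90 N).
It fails at once if a fruit is pressed hard into the box (over 15 N) (contact force between any of fruit_a, fruit_b, fruit_c, fruit_d, fruit_e, fruit_f and box above 15 N).
It fails at once if a fruit is dropped into the box from over about 3 cm (reaches a dimple at over 0.65 m/s, not held) ((linear speed of fruit_a above 0.65 m/s and contact force between the fingers and fruit_a below 0.01 N and (distance between fruit_a_center and pocket0 below 0.015 m or distance between fruit_a_center and pocket1 below 0.015 m or distance between fruit_a_center and pocket2 below 0.015 m or distance between fruit_a_center and pocket3 below 0.015 m or distance between fruit_a_center and pocket4 below 0.015 m or distance between fruit_a_center and pocket5 below 0.015 m)) or (linear speed of fruit_b above 0.65 m/s and contact force between the fingers and fruit_b below 0.01 N and (distance between fruit_b_center and pocket0 below 0.015 m or distance between fruit_b_center and pocket1 below 0.015 m or distance between fruit_b_center and pocket2 below 0.015 m or distance between fruit_b_center and pocket3 below 0.015 m or distance between fruit_b_center and pocket4 below 0.015 m or distance between fruit_b_center and pocket5 below 0.015 m)) or (linear speed of fruit_c above 0.65 m/s and contact force between the fingers and fruit_c below 0.01 N and (distance between fruit_c_center and pocket0 below 0.015 m or distance between fruit_c_center and pocket1 below 0.015 m or distance between fruit_c_center and pocket2 below 0.015 m or distance between fruit_c_center and pocket3 below 0.015 m or distance between fruit_c_center and pocket4 below 0.015 m or distance between fruit_c_center and pocket5 below 0.015 m)) or (linear speed of fruit_d above 0.65 m/s and contact force between the fingers and fruit_d below 0.01 N and (distance between fruit_d_center and pocket0 below 0.015 m or distance between fruit_d_center and pocket1 below 0.015 m or distance between fruit_d_center and pocket2 below 0.015 m or distance between fruit_d_center and pocket3 below 0.015 m or distance between fruit_d_center and pocket4 below 0.015 m or distance between fruit_d_center and pocket5 below 0.015 m)) or (linear speed of fruit_e above 0.65 m/s and contact force between the fingers and fruit_e below 0.01 N and (distance between fruit_e_center and pocket0 below 0.015 m or distance between fruit_e_center and pocket1 below 0.015 m or distance between fruit_e_center and pocket2 below 0.015 m or distance between fruit_e_center and pocket3 below 0.015 m or distance between fruit_e_center and pocket4 below 0.015 m or distance between fruit_e_center and pocket5 below 0.015 m)) or (linear speed of fruit_f above 0.65 m/s and contact force between the fingers and fruit_f below 0.01 N and (distance between fruit_f_center and pocket0 below 0.015 m or distance between fruit_f_center and pocket1 below 0.015 m or distance between fruit_f_center and pocket2 below 0.015 m or distance between fruit_f_center and pocket3 below 0.015 m or distance between fruit_f_center and pocket4 below 0.015 m or distance between fruit_f_center and pocket5 below 0.015 m))).
It fails at once if the lid strikes or presses a fruit (over 15 N) (contact force between any of fruit_a, fruit_b, fruit_c, fruit_d, fruit_e, fruit_f and lid above 15 N).
It fails at once if the tin or the tape roll is pushed more than 30 mm from its place (distance of any of tea_tin, tape_roll from where it was at the start of the episode above 0.03 m).
Of fruit_a, fruit_b, fruit_c, fruit_d, fruit_e, fruit_f only 4 to 6 are there at a start; the rules pass over those that are not, and their reading is None.
At some moment in a run one of fruit_a, fruit_b, fruit_c, fruit_d, fruit_e, fruit_f, lid may be knocked a few centimetres aside while the robot is not near it.
It also fails if it takes over 210 s, if anything falls off the work surface, if the arm or the gripper's body presses on something with over 40 N, if the wrist force passes 120 N, or if a joint passes its speed limit or range.

### The arm

A 6-joint arm with a two-finger parallel gripper is mounted at the origin on the work surface. World frame = base frame: x ahead of the robot, y to its left, z up, the work surface at z = 0. Lengths are in m, angles in degrees, forces in N, time in s.
With the tool pointing down it reaches from about 0.375 to 0.9 m from the base axis. Payload 3.1 kg.
Tool frame: the origin (TCP) lies between the finger pads; the fingertips stand 11 mm ahead of it and the grasp point (between the pads) lies 8 mm behind it; x points along the fingers, y is the direction in which the jaws open and shut, and the axes are right-handed (so a half turn about x gives the same grasp; the last joint's range is limited). The gripper opens to 87 mm and grips with 3 to 60 N. Pads are 19 mm wide; open, the fingers measure 117 mm over their backs; the gripper's body (75 mm by 190 mm) begins 51 mm behind the grasp point.
Start: joints at [58.7, 30.224, 82.088, -0, 67.689, -10.227], TCP at [0.225, 0.583, 0.234] pointing down, gripper open.
Joint ranges: [-176.69, 176.69], [-43.24, 126.21], [12.49, 139.97], [-82, 262], [0, 151.66], [-163.58, 163.58]. Speed limits (degrees/s): [159.86, 159.86, 180, 180, 180, 180].

### API

Orientations are given as a 3x3 rotation matrix whose columns are the frame's x, y, z axes.
In Python, from rig import bot gives the robot as it stands.
- The arm moves only by the shell command python3 -m inch 'ROWS' [OPENING]. ROWS is a JSON object of lists of equal length, an entry for each row: "dp": the shift along the tool's x, y, z in mm, a list of three; "yaw": the turn about the tool's x in degrees. In form: {"dp": [[tx, ty, tz], ...], "yaw": [yaw, ...]}. A call has 1 to 20 rows; each row shifts and turns the commanded pose from where the row before left it, along the tool's axes as they then stand; what a row does not reach is not made up. A row lasts 1/12 s, in which the tool goes at most 41.7 mm and 7.16 degrees, less where a joint would pass 70% of its speed; a pose out of reach is approached as far as the arm can. A call is refused whole if a number of a shift passes 41.7 or a number of a turn 7.16, either way. A call with a gripper value outside its range is refused whole. OPENING is the finger opening in mm, from 0 to 87, set as the call begins (- or left out, the last holds). The fingers move at their own pace and stop on an object; the grip force is fixed at half the most. Time passes only in rows, so rows that do not move let the fingers close. It gives the time, the measured TCP pose, the force and the opening at its end, in the units of the state.
- bot.read_state(): the state, without advancing time (a new reading comes with each control period).
- bot.capture(name): name is "side" or "top"; returns a dict with "color" (480x640x3 uint8, red, green, blue), "intrinsics" (3x3 intrinsics, pixels), "pose" (4x4, takes a point from camera to world coordinates). Camera axes: x right, y down, z forward; pixel columns grow to the right and rows downward; lengths in m; the calibration is good to about 2 mm. A picture is of the moment at which its call begins. There is no depth.
- bot.hand_in(): hands the job in, once; it reports no verdict.
The state is a dict: "time_s": time; "joint_positions": joint angles; "qvel": joint speeds; "tau": joint torques, N m; "position": TCP position; "tcp_rot": TCP orientation; "force": force on the tool from outside, world axes, zero at the start; "moment": the same for the moment, N m; "opening": opening from 0.0 (shut) to 1.0 (fully open).
Only numpy, scipy, OpenCV 4.12 (cv2) and the standard library are available. Lean on these libraries where they do the work, as an engineer would, in place of code of your own. Each camera call takes 0.05 s, during which the arm holds its last target.

## Working session

There is one attempt and no reset: what is moved stays moved. The work goes in short steps, Python scripts to look and compute and a shell command to move; the robot and the scene stay as the last step left them, time stands still between calls to the robot, and variables do not carry over. Pictures are saved under pics/ and viewed, and the job is handed in when it is done.

```bash
ls; mkdir -p pics; python3 - <<'E'
from rig import bot
import cv2
s=bot.read_state()
for k,v in s.items(): print(k,v)
for n in("side","top"):
    c=bot.capture(n); cv2.imwrite(f"pics/{n}0.png",c["color"][:,:,::-1]); print(n,c["intrinsics"],c["pose"])
E
```

```text
pics
time_s 0.0
joint_positions [ 5.87007341e+01  3.02766006e+01  8.21560601e+01  4.33786545e-04
  6.76880497e+01 -1.02269986e+01]
qvel [-0.04370352 -0.05787397  0.00869238 -0.02625901 -0.08710957  0.00950738]
tau [ 1.72716004e-04 -4.40037382e+01 -1.76598573e+01  6.34344388e-02
  5.81102434e-02 -1.35450655e-04]
position [0.22431438 0.58261059 0.23259877]
tcp_rot [[-1.10048028e-03  3.59546741e-01  9.33126428e-01]
 [-1.79654202e-03  9.33124776e-01 -3.59548223e-01]
 [-9.99997781e-01 -2.07207657e-03 -3.80944582e-04]]
force [ 0.27206012  0.01839555 -0.42071689]
moment [ 0.05405998 -0.04241767 -0.02151836]
opening 0.9996894127435213
side [[540.77252351   0.         324.88437682]
 [  0.         540.77252351 238.37610676]
 [  0.           0.           1.        ]] [[ 0.98921601 -0.10075139  0.1063054   0.38693358]
 [-0.14585499 -0.61152845  0.7776627  -1.0083925 ]
 [-0.01334182 -0.78478157 -0.61962883  0.89938207]
 [ 0.          0.          0.          1.        ]]
top [[542.20839008   0.         319.5140167 ]
 [  0.         542.20839008 231.1266439 ]
 [  0.           0.           1.        ]] [[ 0.02100678 -0.9815536   0.19002957  0.34176912]
 [-0.99961174 -0.01714032  0.02196756 -0.02241986]
 [-0.01830517 -0.19041725 -0.98153257  1.17146772]
 [ 0.          0.          0.          1.        ]]
```

View pics/top0.png

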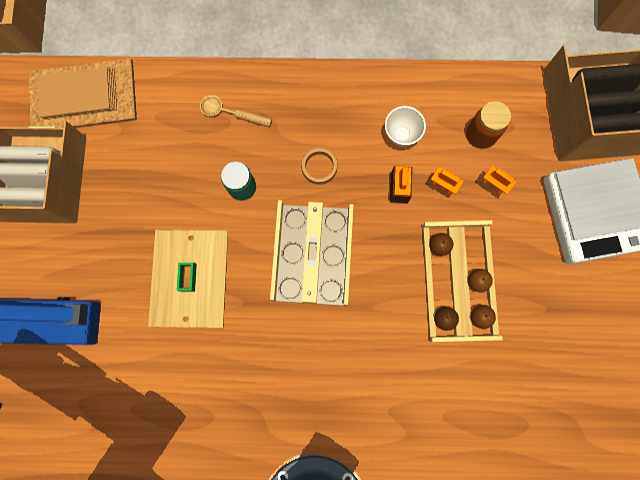

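View pics/side0.png

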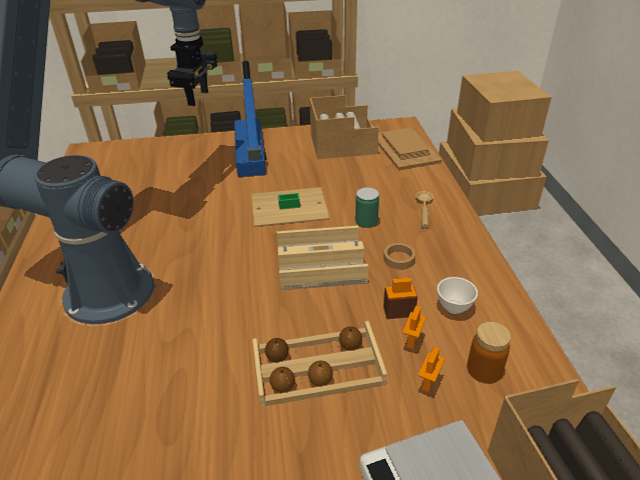

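```bash
cat > h.py <<'E'
from rig import bot
import cv2, numpy as np
from scipy.optimize import least_squares
def cap(n): return bot.capture(n)
def px2w(c,u,v,z):
    d=c["pose"][:3,:3]@np.linalg.solve(c["intrinsics"],[u,v,1.]); o=c["pose"][:3,3]
    return o+d*(z-o[2])/d[2]
def proj(c,P):
    P=np.atleast_2d(P); q=(P-c["pose"][:3,3])@c["pose"][:3,:3]; q=q@c["intrinsics"].T
    return q[:,:2]/q[:,2:]
def crop(c,name,x,y,w,h,s):
    im=c["color"][y:y+h,x:x+w,::-1]; im=cv2.resize(im,None,fx=s,fy=s,interpolation=cv2.INTER_CUBIC); cv2.imwrite("pics/"+name,im)
def tri(obs):  # list of (cam,u,v)
    f=lambda p:np.concatenate([proj(c,p)[0]-[u,v] for c,u,v in obs])
    r=least_squares(f,[.6,0,.05]); return r.x,r.fun
E
python3 - <<'E'
from h import *
t=cap("top"); s=cap("side")
crop(t,"a_box.png",260,190,100,125,5)
crop(t,"a_lid.png",140,220,100,115,5)
crop(t,"a_rack.png",410,150,120,200,3)
crop(s,"a_sbox.png",240,180,140,120,5)
crop(s,"a_srack.png",240,270,220,140,3)
ims=[cv2.imread("pics/"+n) for n in("a_box.png","a_lid.png")]
E
```

```text
(no output)
```

View pics/a_box.png

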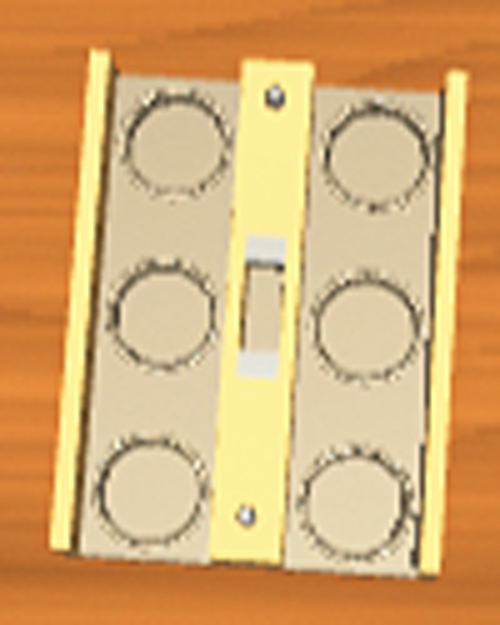

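View pics/a_lid.png

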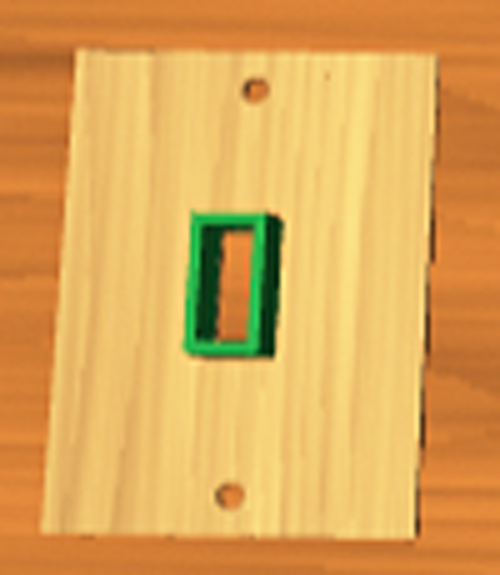

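View pics/a_rack.png

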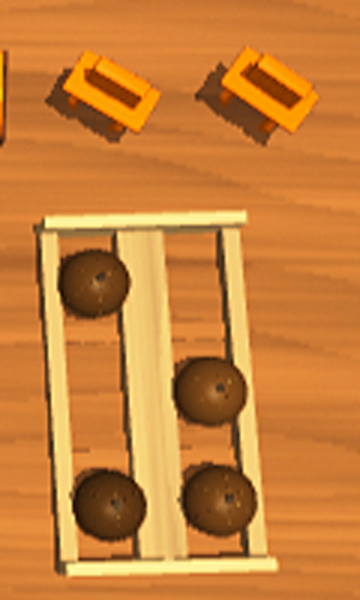

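View pics/a_sbox.png

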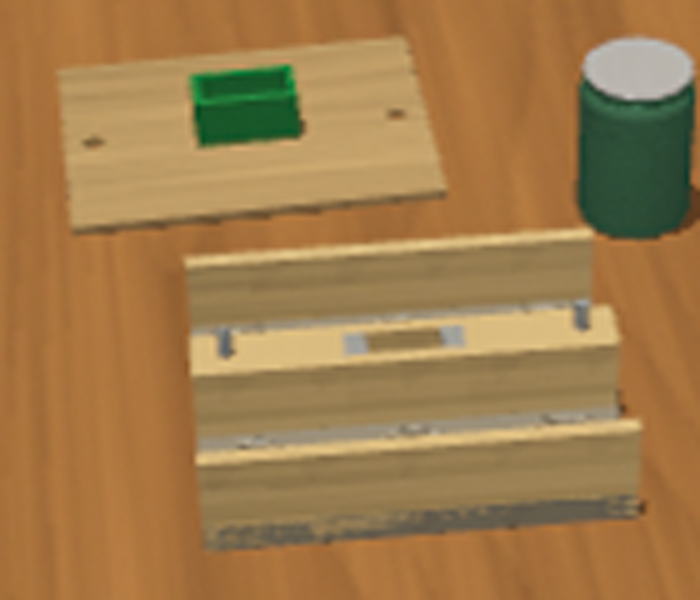

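View pics/a_srack.png

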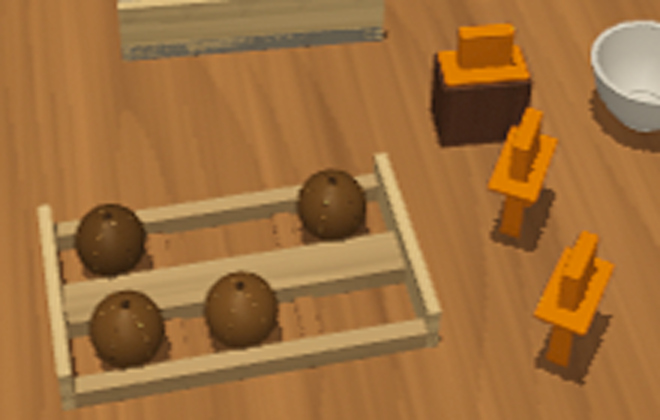

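```bash
cat > fit.py <<'E'
from h import *
def up(p,o,s): return (np.array(p,float)+.5)/s-.5+np.array(o)
def fit(model,obs,g):
    # obs: (cam, px array, model idx array)
    def T(q):
        c,s=np.cos(q[2]),np.sin(q[2]); M=model.copy(); 
        M[:,:2]=model[:,:2]@np.array([[c,s],[-s,c]])+q[:2]; return M
    f=lambda q:np.concatenate([(proj(c,T(q)[i])-p).ravel() for c,p,i in obs])
    r=least_squares(f,g,x_scale=[.01,.01,.01],loss="soft_l1"); return r.x,f(r.x)
E
python3 - <<'E'
from fit import *
t=cap("top"); s=cap("side")
h=.0565
M=np.array([[.088,0,h+.016],[-.088,0,h+.016],[.105,.015,h],[.105,-.015,h],[-.105,-.015,h],[-.105,.015,h],
 [.105,.080,h],[.105,-.080,h],[-.105,-.080,h],[-.105,.080,h]])
pt=up([[275,97],[246,515],[243,60],[314,63],[283,563],[211,561],[91,50],[467,72],[440,576],[51,549]],(260,190),5)
ps=up([[580,302],[224,328],[613,308],[620,343],[195,375],[192,335],[591,232],[641,422],[197,464],[186,258]],(240,180),5)
# top: rails outer corners; side near rail outer edge
for obs in ([(t,pt,np.arange(10))],[(s,ps,np.arange(10))],[(t,pt,np.arange(10)),(s,ps,np.arange(10))]):
    q,r=fit(M,obs,[.6,0,0]); print(q,np.degrees(q[2]),r.round(1).tolist())
h=.006
M=np.array([[.105,.08,h],[.105,-.08,h],[-.105,-.08,h],[-.105,.08,h],[.088,0,h],[-.088,0,h],[.03,.016,.036],[.03,-.016,.036],[-.03,-.016,.036],[-.03,.016,.036]])
pt=up([[78,50],[437,53],[415,539],[42,532],[256,90],[230,495],[192,212],[270,213],[263,355],[185,354]],(140,220),5)
ps=up([[405,38],[445,192],[73,228],[59,73],[397,114],[93,142],[291,68],[300,94],[197,103],[190,74]],(240,180),5)
for obs in ([(t,pt,np.arange(10))],[(s,ps,np.arange(10))],[(t,pt,np.arange(10)),(s,ps,np.arange(10))]):
    q,r=fit(M,obs,[.6,.3,0]); print("lid",q,np.degrees(q[2]),r.round(1).tolist())
pt=up([[94,283],[210,391],[109,504],[219,500]],(410,150),3)
ps=up([[332,205],[241,310],[110,240],[127,329]],(240,270),3)
for a,b in zip(pt,ps):
    print("fruit",px2w(t,*a,.029),px2w(s,*b,.029),tri([(t,*a),(s,*b)]))
crop(t,"b_clip.png",380,155,50,60,10)
crop(s,"b_sclip.png",370,265,70,60,10)
E
```

```text
[ 0.5150013   0.01709302 -0.04196647] -2.4045013824686214 [0.0, -0.8, 0.2, 0.3, 0.1, 0.2, 0.0, 0.4, -0.2, 0.1, -0.4, -0.4, -0.1, 0.4, 0.1, 0.3, 0.2, -0.5, -0.0, -0.0]
[ 0.51571789  0.01508952 -0.04576757] -2.622288683614729 [0.5, -0.1, 0.0, -0.1, -0.4, -0.5, 0.1, 0.0, -0.5, 0.0, -0.3, 0.3, 0.2, -0.8, 0.2, 1.6, 0.0, 0.0, 0.1, -0.2]
[ 0.51537581  0.01671145 -0.04238096] -2.428250221903437 [0.2, -0.9, 0.4, 0.1, 0.3, 0.0, 0.2, 0.2, 0.0, -0.1, -0.2, -0.6, 0.1, 0.3, 0.3, 0.2, 0.4, -0.7, 0.2, -0.2, 0.2, -0.6, -0.2, -0.4, -0.7, -1.0, -0.2, -0.5, -0.7, -0.3, -0.5, -0.0, -0.2, -1.3, 0.0, 1.0, -0.1, -0.3, -0.2, -0.5]
lid [0.46006792 0.2851802  0.00622977] 0.3569394011690963 [-0.0, -0.0, 0.5, 0.2, 0.3, 0.0, 0.1, 0.3, 0.1, -0.0, 0.3, 0.2, 0.2, -0.1, -0.4, -0.1, -0.7, -0.2, -0.3, -0.2]
lid [0.46005797 0.28273803 0.0047369 ] 0.27140423499469013 [0.2, -0.2, 0.5, -0.3, -0.3, 0.1, -0.1, -0.6, 0.0, -0.1, 0.3, 0.2, 0.4, -0.6, -0.2, 0.3, -0.6, 0.6, -0.2, 0.2]
lid [0.46008678 0.28481695 0.00588114] 0.33696443763088124 [0.2, -0.0, 0.7, 0.2, 0.4, 0.0, 0.2, 0.3, 0.2, -0.0, 0.5, 0.2, 0.3, -0.1, -0.3, -0.1, -0
[... 204 characters left out ...]
7  0.029     ] (array([ 0.54023747, -0.25663673,  0.02573993]), array([ 0.00091868, -0.0467396 , -0.04501217,  0.01074872]))
fruit [ 0.46437778 -0.3351255   0.029     ] [ 0.46414624 -0.338961    0.029     ] (array([ 0.4646133 , -0.33612501,  0.02532716]), array([-0.00011895,  0.07520812,  0.06972728, -0.01357547]))
fruit [ 0.38479189 -0.26296315  0.029     ] [ 0.38331579 -0.26638271  0.029     ] (array([ 0.38410886, -0.26363147,  0.02580455]), array([ 0.00685349,  0.39096479,  0.38780018, -0.05782664]))
fruit [ 0.38906681 -0.33867449  0.029     ] [ 0.38862201 -0.34240898  0.029     ] (array([ 0.38890698, -0.33966044,  0.02541731]), array([ 0.00255634,  0.1499081 ,  0.14095222, -0.02117653]))
```

View pics/b_clip.png

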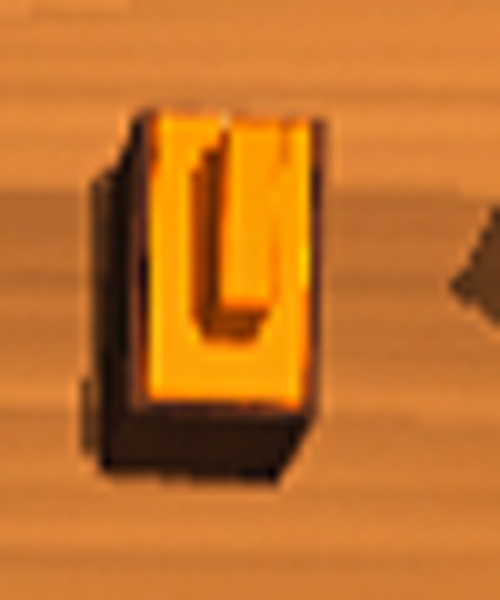

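View pics/b_sclip.png

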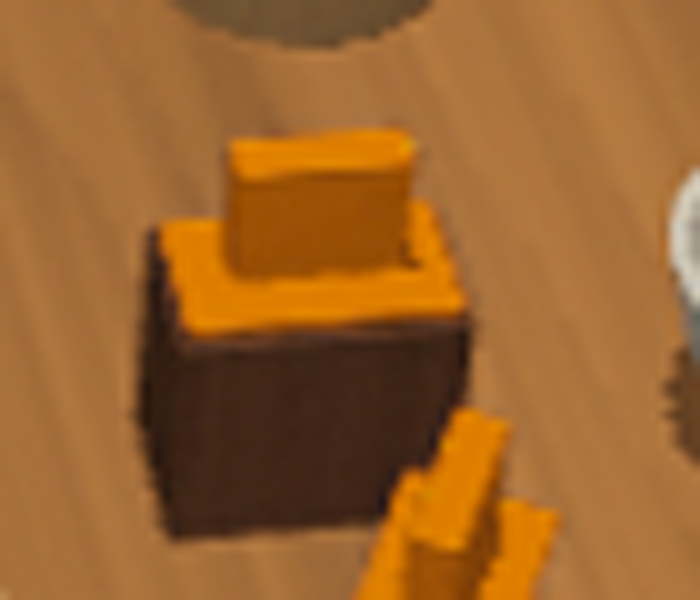

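```bash
cat > plan.py <<'E'
import sys
from rig import bot
import numpy as np
def plan(x,y,z,psi):
    s=bot.read_state(); R=np.array(s["tcp_rot"]); p=np.array(s["position"])
    cur=np.degrees(np.arctan2(R[1,1],R[0,1])); d=(psi-cur+180)%360-180
    a=np.radians(d); W=np.array([[np.cos(a),-np.sin(a),0],[np.sin(a),np.cos(a),0],[0,0,1]])
    e=np.array([x,y,z])-p
    print("t",round(s["time_s"],2),"p",(p*1e3).round(1),"psi",round(cur,2),"tilt",np.degrees(R[2,:2] if 0 else [R[0,0],R[1,0]]).round(2),"F",np.array(s["force"]).round(1),"open",round(s["opening"]*87,1),"j6",round(s["joint_positions"][5],1))
    print("yaw",round(-d,2),"dp before turn",(R.T@e*1e3).round(1),"after turn",((W@R).T@e*1e3).round(1))
if __name__=="__main__": plan(*map(float,sys.argv[1:]))
E
python3 - <<'E'
from fit import *
t=cap("top"); s=cap("side")
h=.065
M=np.array([[.031,.017,h],[.031,-.017,h],[-.031,-.017,h],[-.031,.017,h],
[.02,.006,h+.034],[.02,-.006,h+.034],[-.02,-.006,h+.034],[-.02,.006,h+.034]])
pt=up([[148,112],[314,120],[302,408],[145,402],[228,124],[281,124],[270,308],[220,308]],(380,155),10)
ps=up([[430,200],[468,305],[188,335],[160,222],[410,130],[412,162],[232,178],[230,146]],(370,265),10)
i=np.arange(8)
for obs in ([(t,pt,i)],[(s,ps,i)],[(t,pt,i),(s,ps,i)]):
    q,r=fit(M,obs,[.6,-.15,0]); print("clip",q,np.degrees(q[2]),r.round(1).tolist())
print("tin",px2w(t,235,173,.095),"tape",px2w(t,319,166,.012))
E
python3 plan.py 0.5399 -0.2570 0.14 -87.4
```

```text
clip [ 0.66753249 -0.17018478 -0.03698939] -2.119336163912358 [0.4, 0.5, -0.2, 0.5, 0.3, -0.1, -0.3, -0.3, -0.5, -0.4, 0.0, -0.2, 0.6, 0.2, -0.3, -0.1]
clip [ 0.66783651 -0.17465825 -0.03785296] -2.1688146547796707 [0.0, 0.2, -0.1, 0.3, -0.0, -0.3, -0.3, 0.3, -0.4, -0.4, 0.7, 0.2, 0.5, 0.1, -0.4, -0.4]
clip [ 0.66797115 -0.17151959 -0.03902718] -2.236092898563356 [1.0, 0.2, 0.5, 0.3, 0.9, -0.2, 0.3, -0.5, 0.2, -0.6, 0.7, -0.3, 1.2, 0.0, 0.4, -0.3, -0.3, -0.8, -0.5, -0.7, -0.3, -1.3, -0.5, -0.7, -0.7, -1.3, 0.4, -0.8, 0.2, -0.9, -0.7, -1.4]
tin [0.66976614 0.17935007 0.095     ] tape [0.71417972 0.00778588 0.012     ]
t 0.4 p [224.6 583.1 233.4] psi 68.93 tilt [-0.01 -0.02] F [-0.1  0.   0.2] open 87.5 j6 -10.2
yaw 156.33 dp before turn [  93.6 -670.5  596.3] after turn [  93.1  853.6 -276.8]
```

```bash
python3 -m inch '{"dp":[[0,9,23],[0,9,23],[0,9,23],[0,9,23],[0,9,23],[0,9,23],[0,9,23],[0,9,23],[0,0,0],[0,0,0],[0,0,0],[0,0,0],[0,0,0],[0,0,0],[0,0,0],[0,0,0],[0,0,0],[0,0,0],[0,0,0],[0,0,0]],"yaw":[0,0,0,0,0,0,0,0,7,7,7,7,7,7,7,7,7,7,7,7]}' 66
python3 -m inch '{"dp":[[0,0,0],[0,0,0],[0,0,0],[0,0,0],[0,0,0],[0,0,0],[0,0,0],[0,0,0],[0,0,0],[0,0,0]],"yaw":[7,7,7,7,7,7,7,7,7,7]}'
python3 plan.py 0.5399 -0.2570 0.14 -87.4
```

```text
time_s: 2.07
position: [0.4222, 0.5842, 0.2334]
tcp_rot: [[-0.0, 0.964, -0.266], [-0.0, -0.266, -0.964], [-1.0, -0.0, 0.0]]
force: [0.9, 0.1, 0.0]
opening: 0.757
time_s: 2.9
position: [0.4222, 0.5842, 0.2334]
tcp_rot: [[-0.0, 0.08, -0.997], [-0.0, -0.997, -0.08], [-1.0, 0.0, 0.0]]
force: [-0.2, 1.0, -0.4]
opening: 0.758
t 2.9 p [422.2 584.2 233.4] psi -85.42 tilt [-0.01 -0.01] F [-0.2  1.  -0.4] open 66.0 j6 130.7
yaw 1.98 dp before turn [ 93.5 847.9 -50.1] after turn [ 93.5 845.6 -79.4]
```

```bash
python3 -m inch '{"dp":[[0,0,0],[0,20,-2],[0,40,-4],[0,40,-4],[0,40,-4],[0,40,-4],[0,40,-4],[0,40,-4],[0,40,-4],[0,40,-4],[0,40,-4],[0,40,-4],[0,40,-4],[0,40,-4],[0,40,-4],[0,40,-4],[0,40,-4],[0,40,-4],[0,40,-4],[0,40,-3]],"yaw":[2,0,0,0,0,0,0,0,0,0,0,0,0,0,0,0,0,0,0,0]}'
python3 -m inch '{"dp":[[20,40,-3],[20,40,-3],[20,25,-2],[15,0,0],[10,0,0],[0,0,0],[0,0,0]],"yaw":[0,0,0,0,0,0,0]}'
python3 plan.py 0.5399 -0.2570 0.14 -87.4
python3 - <<'E'
from h import *
t=cap("top"); s=cap("side")
crop(t,"c_t.png",400,210,120,140,4);crop(s,"c_s.png",240,220,200,180,3)
E
```

```text
time_s: 4.57
position: [0.5331, -0.1532, 0.2338]
tcp_rot: [[0.001, 0.051, -0.999], [-0.0, -0.999, -0.051], [-1.0, 0.0, -0.001]]
force: [0.5, 0.1, -0.6]
opening: 0.761
time_s: 5.15
position: [0.5452, -0.2489, 0.1511]
tcp_rot: [[-0.001, 0.052, -0.999], [0.001, -0.999, -0.052], [-1.0, -0.001, 0.001]]
force: [0.4, 0.2, 0.2]
opening: 0.76
t 5.15 p [ 545.2 -248.9  151.1] psi -87.03 tilt [-0.08  0.07] F [0.4 0.2 0.2] open 66.2 j6 51.8
yaw 0.37 dp before turn [11.1  7.8  5.7] after turn [11.1  7.9  5.7]
```

View pics/c_t.png

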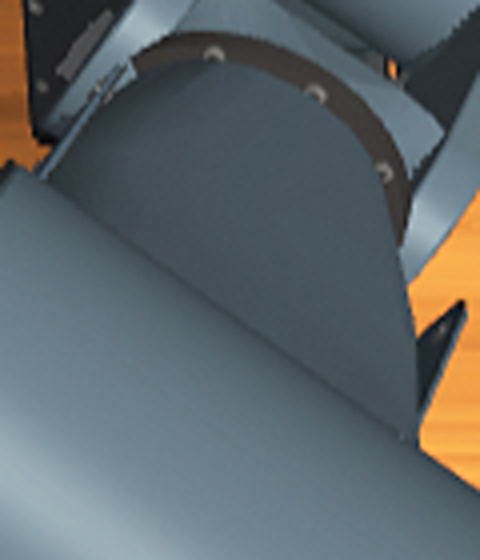

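View pics/c_s.png

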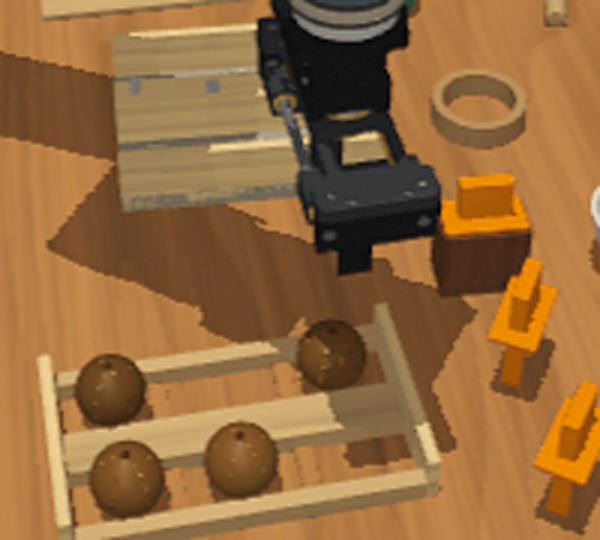

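```bash
python3 -m inch '{"dp":[[11,8,6],[20,0,0],[20,0,0],[20,0,0],[15,0,0],[10,0,0],[0,0,0],[0,0,0],[0,0,0],[0,0,0]],"yaw":[0,0,0,0,0,0,0,0,0,0]}'
python3 plan.py 0.5399 -0.2570 0.031 -87.4
python3 - <<'E'
from h import *
s=cap("side")
crop(s,"c_s2.png",240,220,200,180,3)
E
```

```text
time_s: 6.08
position: [0.541, -0.2587, 0.0568]
tcp_rot: [[0.002, 0.051, -0.999], [-0.002, -0.999, -0.051], [-1.0, 0.002, -0.002]]
force: [-0.5, -0.4, 0.4]
opening: 0.756
t 6.08 p [ 541.  -258.7   56.8] psi -87.05 tilt [ 0.13 -0.1 ] F [-0.5 -0.4  0.4] open 65.8 j6 50.8
yaw 0.35 dp before turn [25.8 -1.8  1. ] after turn [25.8 -1.8  1. ]
```

View pics/c_s2.png

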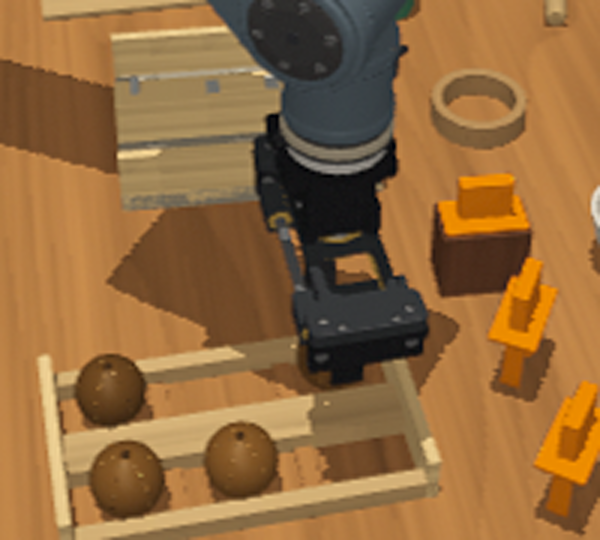

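```bash
python3 - <<'E'
from h import *
s=cap("side"); st=bot.read_state(); R=np.array(st["tcp_rot"]);p=np.array(st["position"])
for ty in(.033,.048):
  for tz in(-.0095,.0095):
    u=proj(s,p+R@np.array([.011,ty,tz]))[0]; print(ty,tz,(u-[240,220])*3)
print((proj(s,[.5399,-.257,.029])[0]-[240,220])*3)
E
```

```text
0.033 -0.0095 [357.35742345 370.67903493]
0.033 0.0095 [330.18128379 375.19580221]
0.048 -0.0095 [362.81644054 387.48394478]
0.048 0.0095 [335.36536743 392.09114983]
[330.55969589 351.36878645]
```

```bash
python3 -m inch '{"dp":[[10,-1,1],[10,-1,0],[6,0,0],[0,0,0],[0,0,0],[0,0,0]],"yaw":[0,0,0,0,0,0]}'
python3 -m inch '{"dp":[[0,0,0],[0,0,0],[0,0,0],[0,0,0],[0,0,0],[0,0,0],[0,0,0],[0,0,0],[0,0,0],[0,0,0]],"yaw":[0,0,0,0,0,0,0,0,0,0]}' 40
python3 plan.py 0.5399 -0.2570 0.031 -87.4
```

```text
time_s: 6.68
position: [0.5386, -0.2561, 0.0287]
tcp_rot: [[-0.001, 0.051, -0.999], [0.001, -0.999, -0.051], [-1.0, -0.001, 0.001]]
force: [0.6, -0.8, -0.2]
opening: 0.757
time_s: 7.52
position: [0.5402, -0.2576, 0.0299]
tcp_rot: [[0.003, 0.051, -0.999], [-0.003, -0.999, -0.051], [-1.0, 0.003, -0.003]]
force: [2.0, -5.2, 0.9]
opening: 0.56
t 7.52 p [ 540.2 -257.6   29.9] psi -87.07 tilt [ 0.17 -0.15] F [ 2.  -5.2  0.9] open 48.7 j6 50.9
yaw 0.33 dp before turn [-1.1 -0.6  0.2] after turn [-1.1 -0.6  0.2]
```

```bash
python3 -m inch '{"dp":[[-5,0,0],[-10,0,0],[-20,0,0],[-25,0,0],[-25,0,0],[-15,0,0],[-5,0,0],[0,0,0],[0,0,0],[0,0,0],[0,0,0],[0,0,0],[0,0,0],[0,0,0],[0,0,0],[0,0,0],[0,0,0],[0,0,0],[0,0,0],[0,0,0]],"yaw":[0,0,0,0,0,0,0,-6,-6.5,-6.5,-6.5,-6.5,-6.5,-6.5,-6.5,-6.5,-6.5,-6.5,-6.5,-6.5]}'
python3 plan.py 0.5894 -0.0310 0.135 -2.4
```

```text
time_s: 9.18
position: [0.5375, -0.2547, 0.1334]
tcp_rot: [[-0.003, 0.999, -0.048], [0.003, -0.048, -0.999], [-1.0, -0.004, -0.003]]
force: [0.2, 0.5, 0.2]
opening: 0.558
t 9.18 p [ 537.5 -254.7  133.4] psi -2.74 tilt [-0.19  0.18] F [0.2 0.5 0.2] open 48.5 j6 -33.4
yaw -0.34 dp before turn [  -1.1   41.1 -225.9] after turn [  -1.1   42.5 -225.7]
```

```bash
python3 -m inch '{"dp":[[0,4,-15],[0,5,-25],[0,5,-35],[0,6,-35],[0,6,-35],[0,6,-35],[0,5,-25],[0,5,-16],[0,0,-5],[0,0,0],[0,0,0],[0,0,0]],"yaw":[0,0,0,0,0,0,0,0,0,0,0,0]}'
python3 plan.py 0.5894 -0.0310 0.060 -2.4
python3 - <<'E'
from h import *
t=cap("top"); s=cap("side")
crop(t,"d_t.png",240,170,180,170,4);crop(s,"d_s.png",240,150,200,180,4)
E
```

```text
time_s: 10.18
position: [0.5923, -0.0339, 0.1341]
tcp_rot: [[-0.001, 0.999, -0.055], [-0.0, -0.055, -0.999], [-1.0, -0.001, 0.0]]
force: [0.3, -0.1, -0.9]
opening: 0.558
t 10.18 p [592.3 -33.9 134.1] psi -3.14 tilt [-0.07 -0.  ] F [ 0.3 -0.1 -0.9] open 48.6 j6 -10.9
yaw -0.74 dp before turn [74.1 -2.9 -2.8] after turn [74.1 -2.9 -2.8]
```

View pics/d_s.png

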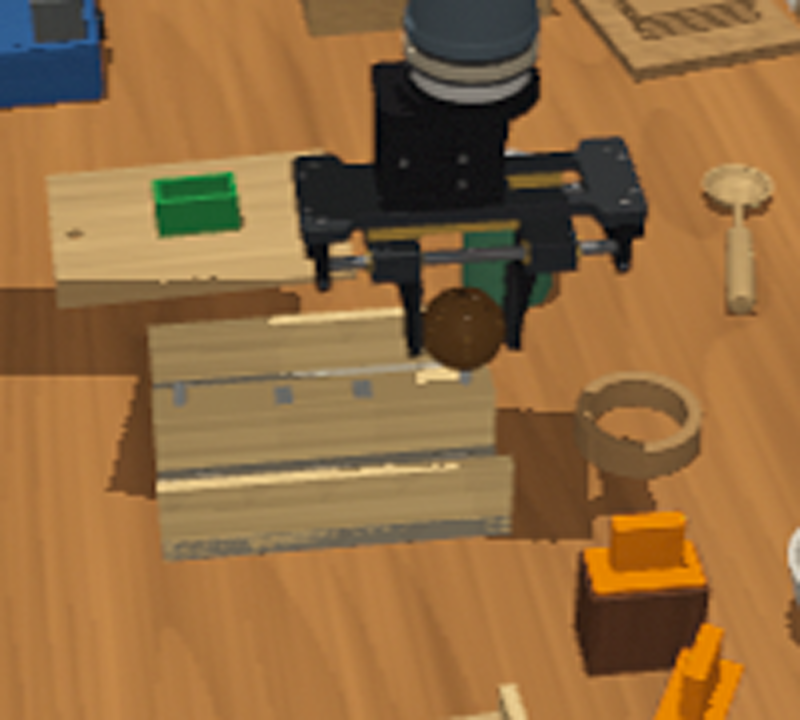

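```bash
python3 - <<'E'
from h import *
s=cap("side"); st=bot.read_state(); p=np.array(st["position"])
print(p,proj(s,p-[0,0,.001])[0]-up if 0 else proj(s,p-[0,0,.001])[0],"obs",((463.5)/4-.5+240,328.5/4-.5+150))
E
python3 -m inch '{"dp":[[20,-2,-2],[20,-1,-1],[20,0,0],[14,0,0],[0,0,0],[0,0,0],[0,0,0]],"yaw":[-0.7,0,0,0,0,0,0]}'
python3 plan.py 0.5894 -0.0310 0.032 -2.4
```

```text
[ 0.59269722 -0.0341421   0.13432025] [355.78493296 231.76982722] obs (355.375, 231.625)
time_s: 10.92
position: [0.5907, -0.0304, 0.0611]
tcp_rot: [[0.001, 0.999, -0.042], [-0.0, -0.042, -0.999], [-1.0, 0.001, 0.0]]
force: [-0.4, -0.3, -0.8]
opening: 0.559
t 10.92 p [590.7 -30.4  61.1] psi -2.42 tilt [ 0.07 -0.02] F [-0.4 -0.3 -0.8] open 48.6 j6 -11.3
yaw -0.02 dp before turn [29.1 -1.3  0.7] after turn [29.1 -1.3  0.7]
```

```bash
python3 -m inch '{"dp":[[10,-0.7,1.5],[10,0,0],[6,0,0],[3,0,0],[0,0,0],[0,0,0],[0,0,0]],"yaw":[0,0,0,0,0,0,0]}'
python3 plan.py 0.590 -0.0318 0.031 -2.4
```

```text
time_s: 11.5
position: [0.5902, -0.0319, 0.0316]
tcp_rot: [[0.002, 0.999, -0.041], [-0.001, -0.041, -0.999], [-1.0, 0.002, 0.001]]
force: [1.7, -2.8, 1.2]
opening: 0.56
t 11.5 p [590.2 -31.9  31.6] psi -2.36 tilt [ 0.11 -0.06] F [ 1.7 -2.8  1.2] open 48.7 j6 -11.5
yaw 0.04 dp before turn [ 0.6 -0.2 -0.1] after turn [ 0.6 -0.2 -0.1]
```

```bash
python3 -m inch '{"dp":[[0,0,0],[0,0,0],[0,0,0],[0,0,0],[0,0,0],[0,0,0],[-10,0,0],[-20,0,0],[-25,0,0],[-25,0,0],[-20,0,0],[-10,0,0],[0,0,0],[0,0,0],[0,0,0]],"yaw":[0,0,0,0,0,0,0,0,0,0,0,0,0,0,0]}' 64
python3 plan.py 0.4646 -0.338 0.13 -87.4
python3 - <<'E'
from h import *
t=cap("top"); s=cap("side")
cv2.imwrite("pics/e_t.png",t["color"][:,:,::-1])
crop(s,"e_s.png",240,200,200,180,4)
E
```

```text
time_s: 12.75
position: [0.5884, -0.031, 0.1403]
tcp_rot: [[-0.002, 0.999, -0.041], [0.001, -0.041, -0.999], [-1.0, -0.002, -0.0]]
force: [-0.7, 0.7, -0.6]
opening: 0.736
t 12.75 p [588.4 -31.  140.3] psi -2.37 tilt [-0.13  0.03] F [-0.7  0.7 -0.6] open 64.0 j6 -11.5
yaw 85.03 dp before turn [  10.4 -110.9  311.9] after turn [  9.6 301.1 137.6]
```

View pics/e_s.png

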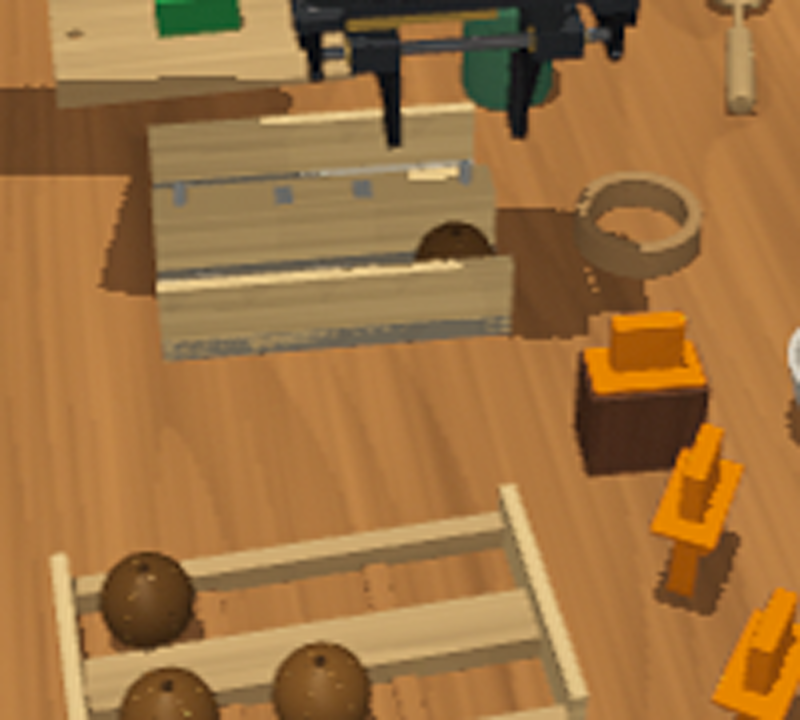

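View pics/e_t.png

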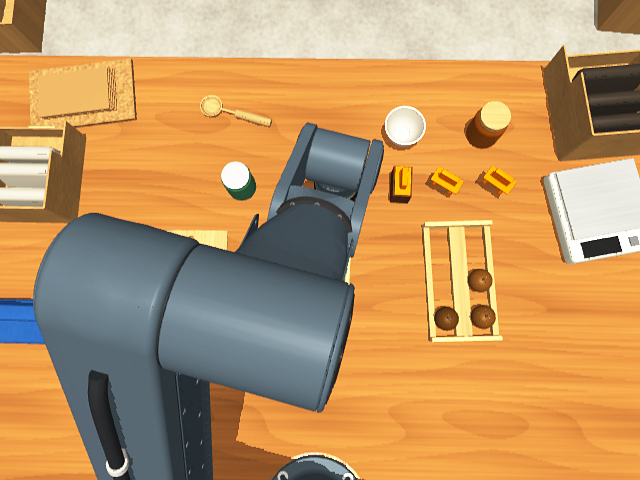

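```bash
python3 -m inch '{"dp":[[0,0,0],[0,0,0],[0,0,0],[0,0,0],[0,0,0],[0,0,0],[0,0,0],[0,0,0],[0,0,0],[0,0,0],[0,0,0],[0,0,0],[1,20,9],[1,35,16],[1,40,18],[2,40,18],[2,40,18],[1,40,18],[1,40,18],[0,26,13]],"yaw":[7.1,7.1,7.1,7.1,7.1,7.1,7.1,7.1,7.1,7.1,7.1,7,0,0,0,0,0,0,0,0]}' 64
python3 -m inch '{"dp":[[0,15,7],[0,5,3],[0,0,0],[0,0,0]],"yaw":[0,0,0,0]}' 
python3 plan.py 0.4646 -0.338 0.031 -87.4
```

```text
time_s: 14.52
position: [0.4763, -0.3103, 0.1313]
tcp_rot: [[-0.001, 0.042, -0.999], [0.0, -0.999, -0.042], [-1.0, -0.0, 0.001]]
force: [0.7, 0.8, 0.1]
opening: 0.733
time_s: 14.85
position: [0.4685, -0.3266, 0.1319]
tcp_rot: [[-0.001, 0.044, -0.999], [0.002, -0.999, -0.044], [-1.0, -0.002, 0.001]]
force: [0.1, 0.5, -1.3]
opening: 0.737
t 14.85 p [ 468.5 -326.6  131.9] psi -87.49 tilt [-0.07  0.12] F [ 0.1  0.5 -1.3] open 64.1 j6 41.4
yaw -0.09 dp before turn [100.9  11.5   4.3] after turn [100.9  11.5   4.3]
```

```bash
python3 -m inch '{"dp":[[0,11.5,4.3],[20,0,0],[25,0,0],[20,0,0],[10,0,0],[0,0,0],[0,0,0],[0,0,0]],"yaw":[0,0,0,0,0,0,0,0]}'
python3 plan.py 0.4646 -0.338 0.031 -87.4
```

```text
time_s: 15.52
position: [0.4659, -0.3397, 0.0587]
tcp_rot: [[0.001, 0.045, -0.999], [-0.001, -0.999, -0.045], [-1.0, 0.001, -0.001]]
force: [0.3, 0.0, 0.2]
opening: 0.734
t 15.52 p [ 465.9 -339.7   58.7] psi -87.42 tilt [ 0.07 -0.08] F [0.3 0.  0.2] open 63.9 j6 40.2
yaw -0.02 dp before turn [27.6 -1.7  1.3] after turn [27.6 -1.7  1.3]
```

```bash
python3 -m inch '{"dp":[[10,-1,1],[10,0,0],[7,0,0],[0,0,0],[0,0,0],[0,0,0]],"yaw":[0,0,0,0,0,0]}'
python3 -m inch '{"dp":[[0,0,0],[0,0,0],[0,0,0],[0,0,0],[0,0,0],[0,0,0],[0,0,0],[0,0,0]],"yaw":[0,0,0,0,0,0,0,0]}' 40
python3 plan.py 0.4646 -0.338 0.031 -87.4
```

```text
time_s: 16.02
position: [0.464, -0.3385, 0.0306]
tcp_rot: [[-0.0, 0.044, -0.999], [0.0, -0.999, -0.044], [-1.0, -0.0, 0.0]]
force: [-0.1, -0.1, 0.2]
opening: 0.737
time_s: 16.68
position: [0.464, -0.3382, 0.0308]
tcp_rot: [[-0.0, 0.044, -0.999], [0.0, -0.999, -0.044], [-1.0, -0.0, 0.0]]
force: [-0.9, 0.7, 1.3]
opening: 0.562
t 16.68 p [ 464.  -338.2   30.8] psi -87.48 tilt [-0.01  0.02] F [-0.9  0.7  1.3] open 48.9 j6 40.2
yaw -0.08 dp before turn [-0.2 -0.2 -0.7] after turn [-0.2 -0.2 -0.7]
```

```bash
python3 -m inch '{"dp":[[-5,0,0],[-10,0,0],[-20,0,0],[-25,0,0],[-25,0,0],[-15,0,0],[-5,0,0],[0,0,0],[0,0,0],[0,0,0],[0,0,0],[0,0,0],[0,0,0],[0,0,0],[0,0,0],[0,0,0],[0,0,0],[0,0,0],[0,0,0],[0,0,0]],"yaw":[0,0,0,0,0,0,0,-6,-6.6,-6.6,-6.6,-6.6,-6.6,-6.6,-6.6,-6.6,-6.6,-6.6,-6.6,-6.6]}'
python3 plan.py 0.4378 -0.0256 0.135 -2.4
```

```text
time_s: 18.35
position: [0.4637, -0.3382, 0.1354]
tcp_rot: [[-0.001, 0.999, -0.034], [0.0, -0.034, -0.999], [-1.0, -0.001, -0.0]]
force: [1.2, -0.0, -0.1]
opening: 0.557
t 18.35 p [ 463.7 -338.2  135.4] psi -1.95 tilt [-0.03  0.02] F [ 1.2 -0.  -0.1] open 48.5 j6 -45.3
yaw 0.45 dp before turn [   0.6  -36.6 -311.6] after turn [   0.6  -39.  -311.3]
```

```bash
python3 -m inch '{"dp":[[0,-2,-15],[0,-5,-35],[0,-5,-40],[0,-5,-40],[0,-5,-40],[0,-5,-40],[0,-5,-40],[0,-4,-36],[0,-3,-25],[0,0,0],[0,0,0],[0,0,0],[0,0,0]],"yaw":[0.4,0,0,0,0,0,0,0,0,0,0,0,0]}'
python3 plan.py 0.4378 -0.0256 0.06 -2.4
```

```text
time_s: 19.43
position: [0.4402, -0.0271, 0.1358]
tcp_rot: [[0.001, 0.999, -0.048], [-0.001, -0.048, -0.999], [-1.0, 0.001, 0.001]]
force: [0.9, -0.4, -0.7]
opening: 0.563
t 19.43 p [440.2 -27.1 135.8] psi -2.75 tilt [ 0.06 -0.03] F [ 0.9 -0.4 -0.7] open 49.0 j6 -15.3
yaw -0.35 dp before turn [75.8 -2.5 -1.4] after turn [75.8 -2.5 -1.4]
```

```bash
python3 -m inch '{"dp":[[20,-2.5,-1.4],[20,0,0],[20,0,0],[15,0,0],[5,0,0],[0,0,0],[0,0,0],[0,0,0]],"yaw":[-0.3,0,0,0,0,0,0,0]}'
python3 plan.py 0.4378 -0.0256 0.0325 -2.4
```

```text
time_s: 20.1
position: [0.4377, -0.025, 0.0563]
tcp_rot: [[0.001, 0.999, -0.042], [-0.0, -0.042, -0.999], [-1.0, 0.001, 0.0]]
force: [0.7, 0.5, -0.6]
opening: 0.559
t 20.1 p [437.7 -25.   56.3] psi -2.42 tilt [ 0.08 -0.03] F [ 0.7  0.5 -0.6] open 48.7 j6 -15.5
yaw -0.02 dp before turn [23.8  0.1  0.6] after turn [23.8  0.1  0.6]
```

```bash
python3 -m inch '{"dp":[[10,0,0.6],[8,0,0],[4,0,0],[1,0,0],[0,0,0],[0,0,0],[0,0,0]],"yaw":[0,0,0,0,0,0,0]}'
python3 plan.py 0.4378 -0.0256 0.0325 -2.4
```

```text
time_s: 20.68
position: [0.4379, -0.0253, 0.0331]
tcp_rot: [[0.002, 0.999, -0.041], [-0.001, -0.041, -0.999], [-1.0, 0.002, 0.001]]
force: [1.5, -1.7, 1.8]
opening: 0.56
t 20.68 p [437.9 -25.3  33.1] psi -2.37 tilt [ 0.11 -0.04] F [ 1.5 -1.7  1.8] open 48.7 j6 -15.6
yaw 0.03 dp before turn [ 0.6 -0.1  0.3] after turn [ 0.6 -0.1  0.3]
```

```bash
python3 -m inch '{"dp":[[0,0,0],[0,0,0],[0,0,0],[0,0,0],[0,0,0],[0,0,0],[-10,0,0],[-20,0,0],[-25,0,0],[-25,0,0],[-20,0,0],[-5,0,0],[0,0,0],[0,0,0],[0,0,0]],"yaw":[0,0,0,0,0,0,0,0,0,0,0,0,0,0,0]}' 62
python3 - <<'E'
from h import *
t=cap("top"); s=cap("side")
cv2.imwrite("pics/f_t.png",t["color"][:,:,::-1])
cv2.imwrite("pics/f_s.png",s["color"][:,:,::-1])
E
python3 plan.py 0.3842 -0.266 0.13 -87.4
```

```text
time_s: 21.93
position: [0.4362, -0.0247, 0.1367]
tcp_rot: [[-0.002, 0.999, -0.041], [0.001, -0.041, -0.999], [-1.0, -0.002, -0.001]]
force: [0.7, -0.0, 1.4]
opening: 0.709
t 22.03 p [436.2 -24.8 136.6] psi -2.38 tilt [-0.16  0.05] F [0.3 0.7 0.6] open 61.9 j6 -15.6
yaw 85.02 dp before turn [  6.5 -41.9 243.2] after turn [  5.9 238.7  62.9]
```

View pics/f_s.png

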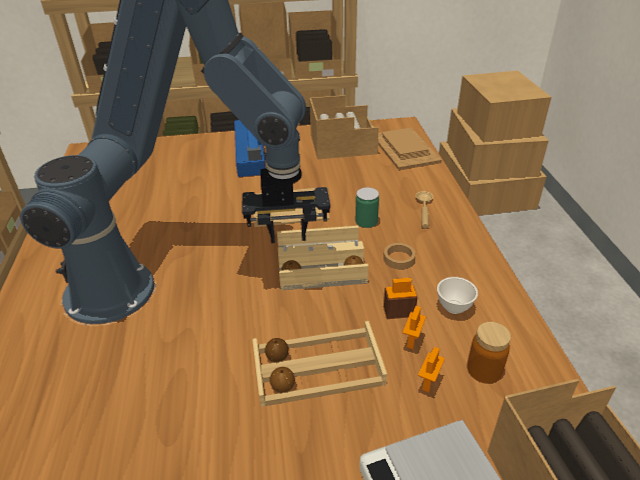

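View pics/f_t.png

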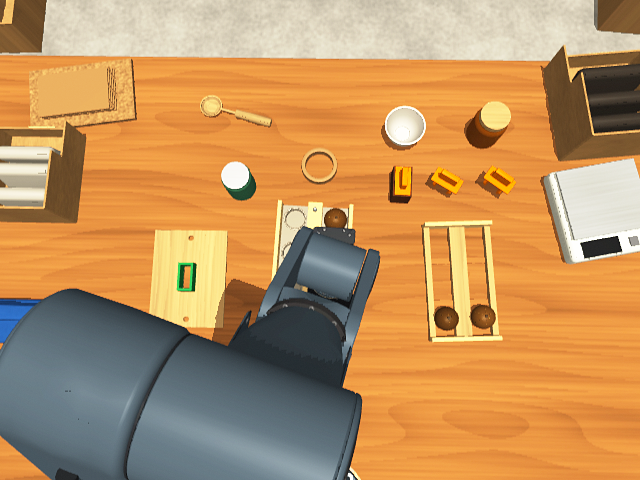

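```bash
python3 -m inch '{"dp":[[0,0,0],[0,0,0],[0,0,0],[0,0,0],[0,0,0],[0,0,0],[0,0,0],[0,0,0],[0,0,0],[0,0,0],[0,0,0],[0,0,0],[1,15,4],[1,30,8],[1,35,9],[1,40,10],[1,40,10],[0,39,10],[0,25,7],[0,15,4]],"yaw":[7.1,7.1,7.1,7.1,7.1,7.1,7.1,7.1,7.1,7.1,7.1,7,0,0,0,0,0,0,0,0]}' 62
python3 -m inch '{"dp":[[0,0,0],[0,0,0],[0,0,0],[0,0,0]],"yaw":[0,0,0,0]}' 
python3 plan.py 0.3842 -0.266 0.031 -87.4
```

```text
time_s: 23.7
position: [0.385, -0.27, 0.1317]
tcp_rot: [[-0.0, 0.041, -0.999], [-0.0, -0.999, -0.041], [-1.0, 0.0, 0.0]]
force: [-0.3, -0.3, 0.2]
opening: 0.716
time_s: 24.03
position: [0.3853, -0.2648, 0.1322]
tcp_rot: [[-0.001, 0.045, -0.999], [0.002, -0.999, -0.045], [-1.0, -0.002, 0.001]]
force: [0.5, 0.5, -0.3]
opening: 0.712
t 24.03 p [ 385.3 -264.8  132.2] psi -87.39 tilt [-0.08  0.1 ] F [ 0.5  0.5 -0.3] open 61.9 j6 39.1
yaw 0.01 dp before turn [101.2   1.4   1. ] after turn [101.2   1.4   1. ]
```

```bash
python3 -m inch '{"dp":[[20,1,1],[25,0,0],[20,0,0],[15,0,0],[10,0,0],[6,0,0],[3,0,0],[0,0,0],[0,0,0],[0,0,0],[0,0,0],[0,0,0]],"yaw":[0,0,0,0,0,0,0,0,0,0,0,0]}'
python3 plan.py 0.3842 -0.266 0.031 -87.4
python3 -m inch '{"dp":[[0,0,0],[0,0,0],[0,0,0],[0,0,0],[0,0,0],[0,0,0],[0,0,0],[0,0,0]],"yaw":[0,0,0,0,0,0,0,0]}' 40
```

```text
time_s: 25.03
position: [0.3849, -0.2679, 0.0343]
tcp_rot: [[0.001, 0.044, -0.999], [-0.001, -0.999, -0.044], [-1.0, 0.001, -0.001]]
force: [0.4, 0.5, -0.4]
opening: 0.712
t 25.03 p [ 384.9 -267.9   34.3] psi -87.48 tilt [ 0.05 -0.06] F [ 0.4  0.5 -0.4] open 61.9 j6 39.0
yaw -0.08 dp before turn [ 3.3 -1.9  0.6] after turn [ 3.3 -1.9  0.6]
time_s: 25.7
position: [0.3835, -0.2661, 0.0335]
tcp_rot: [[-0.003, 0.044, -0.999], [0.003, -0.999, -0.044], [-1.0, -0.003, 0.002]]
force: [-1.7, 5.0, 1.2]
opening: 0.559
```

```bash
python3 -m inch '{"dp":[[-5,0,0],[-10,0,0],[-20,0,0],[-25,0,0],[-25,0,0],[-15,0,0],[-5,0,0],[0,0,0],[0,0,0],[0,0,0],[0,0,0],[0,0,0],[0,0,0],[0,0,0],[0,0,0],[0,0,0],[0,0,0],[0,0,0],[0,0,0],[0,0,0]],"yaw":[0,0,0,0,0,0,0,-6,-6.6,-6.6,-6.6,-6.6,-6.6,-6.6,-6.6,-6.6,-6.6,-6.6,-6.6,-6.6]}'
python3 plan.py 0.4418 0.0622 0.14 -2.4
```

```text
time_s: 27.37
position: [0.3853, -0.2685, 0.1389]
tcp_rot: [[0.002, 0.999, -0.034], [-0.002, -0.034, -0.999], [-1.0, 0.002, 0.002]]
force: [0.6, -0.5, -0.2]
opening: 0.562
t 27.37 p [ 385.3 -268.5  138.9] psi -1.95 tilt [ 0.09 -0.12] F [ 0.6 -0.5 -0.2] open 48.9 j6 -46.6
yaw 0.45 dp before turn [  -1.7   45.2 -332.5] after turn [  -1.7   42.6 -332.8]
```

```bash
python3 -m inch '{"dp":[[0,2,-15],[0,5,-35],[0,5,-40],[0,5,-40],[0,5,-40],[0,5,-40],[0,5,-40],[0,5,-37],[0,4,-28],[0,2,-18],[0,0,0],[0,0,0],[0,0,0],[0,0,0]],"yaw":[0.4,0,0,0,0,0,0,0,0,0,0,0,0,0]}'
python3 plan.py 0.4418 0.0622 0.06 -2.4
```

```text
time_s: 28.53
position: [0.4433, 0.062, 0.1387]
tcp_rot: [[0.0, 0.999, -0.048], [-0.0, -0.048, -0.999], [-1.0, 0.0, 0.0]]
force: [-0.3, -0.2, 0.0]
opening: 0.56
t 28.53 p [443.3  62.  138.7] psi -2.76 tilt [ 0.03 -0.02] F [-0.3 -0.2  0. ] open 48.7 j6 -3.6
yaw -0.36 dp before turn [78.7 -1.5 -0.2] after turn [78.7 -1.5 -0.2]
```

```bash
python3 -m inch '{"dp":[[20,-1,0],[20,0,0],[20,0,0],[15,0,0],[5,0,0],[0,0,0],[0,0,0],[0,0,0]],"yaw":[-0.3,0,0,0,0,0,0,0]}'
python3 plan.py 0.4418 0.0622 0.0365 -2.4
```

```text
time_s: 29.2
position: [0.4427, 0.0627, 0.0594]
tcp_rot: [[0.002, 0.999, -0.042], [-0.0, -0.042, -0.999], [-1.0, 0.002, 0.0]]
force: [-0.1, -0.0, -0.0]
opening: 0.561
t 29.2 p [442.7  62.7  59.4] psi -2.42 tilt [ 0.09 -0.01] F [-0.1 -0.  -0. ] open 48.8 j6 -3.9
yaw -0.02 dp before turn [22.9 -0.9  0.5] after turn [22.9 -0.9  0.5]
```

```bash
python3 -m inch '{"dp":[[10,-0.8,0.5],[8,0,0],[4,0,0],[1,0,0],[0,0,0],[0,0,0],[0,0,0]],"yaw":[0,0,0,0,0,0,0]}'
python3 plan.py 0.4418 0.0622 0.0355 -2.4
```

```text
time_s: 29.78
position: [0.4415, 0.0627, 0.036]
tcp_rot: [[0.001, 0.999, -0.041], [-0.0, -0.041, -0.999], [-1.0, 0.001, 0.0]]
force: [0.4, -0.5, 0.0]
opening: 0.556
t 29.78 p [441.5  62.7  36. ] psi -2.37 tilt [ 0.04 -0.01] F [ 0.4 -0.5  0. ] open 48.4 j6 -4.0
yaw 0.03 dp before turn [0.5 0.3 0.5] after turn [0.5 0.3 0.5]
```

```bash
python3 -m inch '{"dp":[[1,0,0.5],[0,0,0],[0,0,0],[0,0,0]],"yaw":[0,0,0,0]}'
python3 -m inch '{"dp":[[0,0,0],[0,0,0],[0,0,0],[0,0,0],[0,0,0],[0,0,0],[-10,0,0],[-20,0,0],[-25,0,0],[-25,0,0],[-20,0,0],[0,0,0],[0,0,0],[0,0,0],[0,0,0]],"yaw":[0,0,0,0,0,0,0,0,0,0,0,0,0,0,0]}' 62
python3 - <<'E'
from h import *
t=cap("top"); s=cap("side")
crop(t,"g_t.png",260,180,260,180,3)
crop(s,"g_s.png",240,200,200,200,3)
E
python3 plan.py 0.3885 -0.341 0.13 -87.4
```

```text
time_s: 30.12
position: [0.4419, 0.0622, 0.035]
tcp_rot: [[0.002, 0.999, -0.041], [-0.0, -0.041, -0.999], [-1.0, 0.002, -0.0]]
force: [2.0, 1.5, 2.7]
opening: 0.564
time_s: 31.37
position: [0.4402, 0.0623, 0.1337]
tcp_rot: [[-0.003, 0.999, -0.041], [0.0, -0.041, -0.999], [-1.0, -0.003, -0.0]]
force: [-0.1, 0.0, -0.7]
opening: 0.713
t 31.47 p [440.4  62.2 133.6] psi -2.38 tilt [-0.16  0.02] F [ 0.2  0.  -0.8] open 61.8 j6 -4.0
yaw 85.02 dp before turn [  3.7 -35.1 405. ] after turn [  2.5 400.5  70.1]
```

View pics/g_s.png

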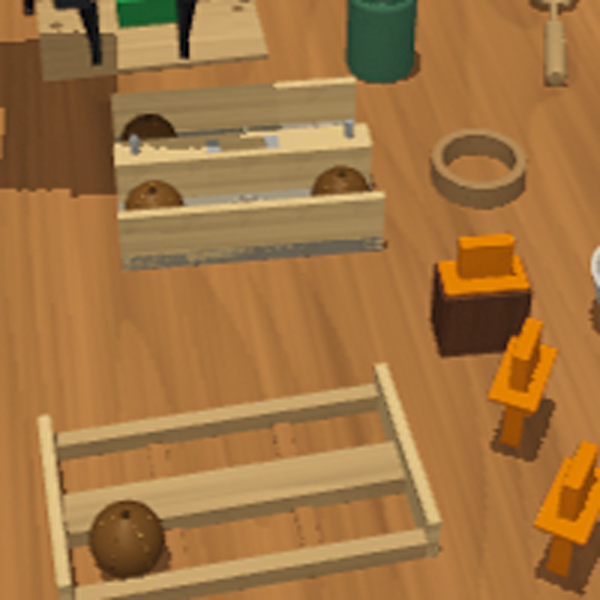

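View pics/g_t.png

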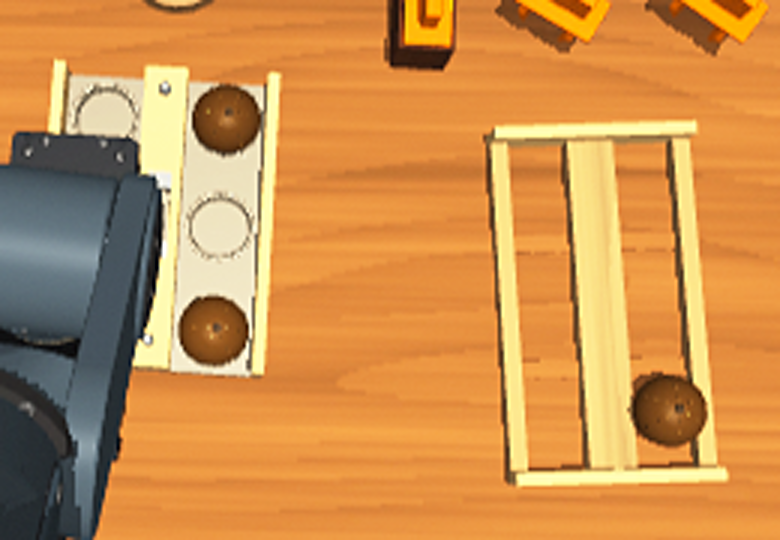

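```bash
python3 -m inch '{"dp":[[0,0,0],[0,0,0],[0,0,0],[0,0,0],[0,0,0],[0,0,0],[0,0,0],[0,0,0],[0,0,0],[0,0,0],[0,0,0],[0,0,0],[0,20,4],[0,35,6],[0,40,7],[0,40,7],[0,40,7],[0,40,7],[0,40,7],[0,40,7]],"yaw":[7.1,7.1,7.1,7.1,7.1,7.1,7.1,7.1,7.1,7.1,7.1,7,0,0,0,0,0,0,0,0]}' 62
python3 -m inch '{"dp":[[0,40,7],[0,35,6],[0,20,4],[0,10,1],[0,0,0],[0,0,0],[0,0,0]],"yaw":[0,0,0,0,0,0,0]}' 
python3 plan.py 0.3885 -0.3405 0.031 -87.4
```

```text
time_s: 33.13
position: [0.4011, -0.2364, 0.1338]
tcp_rot: [[-0.002, 0.044, -0.999], [0.002, -0.999, -0.044], [-1.0, -0.002, 0.001]]
force: [1.5, -0.5, -0.1]
opening: 0.713
time_s: 33.72
position: [0.3885, -0.3381, 0.1341]
tcp_rot: [[-0.002, 0.045, -0.999], [0.003, -0.999, -0.045], [-1.0, -0.003, 0.002]]
force: [-0.9, 0.2, 0.4]
opening: 0.714
t 33.72 p [ 388.5 -338.1  134.1] psi -87.41 tilt [-0.1   0.17] F [-0.9  0.2  0.4] open 62.1 j6 33.9
yaw -0.01 dp before turn [ 1.031e+02  2.700e+00 -1.000e-01] after turn [ 1.031e+02  2.700e+00 -1.000e-01]
```

```bash
python3 -m inch '{"dp":[[20,0,0],[25,0,0],[20,0,0],[15,0,0],[10,0,0],[6,0,0],[4,0,0],[0,0,0],[0,0,0],[0,0,0],[0,0,0],[0,0,0]],"yaw":[0,0,0,0,0,0,0,0,0,0,0,0]}'
python3 plan.py 0.3885 -0.3405 0.032 -87.4
```

```text
time_s: 34.72
position: [0.3891, -0.3409, 0.0353]
tcp_rot: [[0.001, 0.044, -0.999], [-0.001, -0.999, -0.044], [-1.0, 0.001, -0.001]]
force: [-0.4, -0.2, 0.7]
opening: 0.711
t 34.72 p [ 389.1 -340.9   35.3] psi -87.48 tilt [ 0.04 -0.06] F [-0.4 -0.2  0.7] open 61.8 j6 33.9
yaw -0.08 dp before turn [ 3.3 -0.4  0.6] after turn [ 3.3 -0.4  0.6]
```

```bash
python3 -m inch '{"dp":[[3,0,0.5],[0,0,0],[0,0,0],[0,0,0]],"yaw":[0,0,0,0]}'
python3 -m inch '{"dp":[[0,0,0],[0,0,0],[0,0,0],[0,0,0],[0,0,0],[0,0,0],[0,0,0],[0,0,0]],"yaw":[0,0,0,0,0,0,0,0]}' 40
```

```text
time_s: 35.05
position: [0.3883, -0.3405, 0.0316]
tcp_rot: [[-0.0, 0.044, -0.999], [0.0, -0.999, -0.044], [-1.0, -0.0, 0.0]]
force: [0.2, 0.5, 0.8]
opening: 0.709
time_s: 35.72
position: [0.3888, -0.3412, 0.0319]
tcp_rot: [[0.001, 0.044, -0.999], [-0.001, -0.999, -0.044], [-1.0, 0.001, -0.001]]
force: [1.9, -2.7, -0.7]
opening: 0.561
```

```bash
python3 -m inch '{"dp":[[-5,0,0],[-10,0,0],[-20,0,0],[-25,0,0],[-25,0,0],[-15,0,0],[-5,0,0],[0,0,0],[0,0,0],[0,0,0],[0,0,0],[0,0,0],[0,0,0],[0,0,0],[0,0,0],[0,0,0],[0,0,0],[0,0,0],[0,0,0],[0,0,0]],"yaw":[0,0,0,0,0,0,0,-6,-6.6,-6.6,-6.6,-6.6,-6.6,-6.6,-6.6,-6.6,-6.6,-6.6,-6.6,-6.6]}'
python3 plan.py 0.5936 0.0555 0.14 -2.4
```

```text
time_s: 37.38
position: [0.3877, -0.3393, 0.1362]
tcp_rot: [[-0.002, 0.999, -0.034], [0.002, -0.034, -0.999], [-1.0, -0.002, -0.002]]
force: [-0.4, -0.6, 0.2]
opening: 0.556
t 37.38 p [ 387.7 -339.3  136.2] psi -1.94 tilt [-0.1   0.14] F [-0.4 -0.6  0.2] open 48.4 j6 -51.7
yaw 0.46 dp before turn [  -3.2  192.5 -401.6] after turn [  -3.2  189.2 -403.1]
```

```bash
python3 -m inch '{"dp":[[0,9,-18],[0,16,-34],[0,18,-38],[0,18,-38],[0,18,-38],[0,18,-38],[0,18,-38],[0,18,-38],[0,18,-38],[0,16,-34],[0,12,-29],[0,8,-16],[0,2,-5],[0,0,0],[0,0,0],[0,0,0],[0,0,0]],"yaw":[0.4,0,0,0,0,0,0,0,0,0,0,0,0,0,0,0,0]}'
python3 plan.py 0.5936 0.0555 0.06 -2.4
```

```text
time_s: 38.8
position: [0.5938, 0.0484, 0.1366]
tcp_rot: [[-0.001, 0.999, -0.049], [-0.0, -0.049, -0.999], [-1.0, -0.001, 0.0]]
force: [0.1, -0.6, -0.3]
opening: 0.561
t 38.8 p [593.8  48.4 136.6] psi -2.79 tilt [-0.07 -0.01] F [ 0.1 -0.6 -0.3] open 48.8 j6 -3.3
yaw -0.39 dp before turn [76.6 -0.4 -7.1] after turn [76.6 -0.4 -7.1]
```

```bash
python3 -m inch '{"dp":[[0,0,-4],[20,0,-3],[20,0,0],[20,0,0],[12,0,0],[3,0,0],[0,0,0],[0,0,0],[0,0,0]],"yaw":[-0.3,0,0,0,0,0,0,0,0]}'
python3 plan.py 0.5936 0.0555 0.0350 -2.4
```

```text
time_s: 39.55
position: [0.5958, 0.0567, 0.0628]
tcp_rot: [[0.002, 0.999, -0.042], [-0.0, -0.042, -0.999], [-1.0, 0.002, 0.0]]
force: [-0.1, 0.8, -0.6]
opening: 0.562
t 39.55 p [595.8  56.7  62.8] psi -2.38 tilt [ 0.13 -0.01] F [-0.1  0.8 -0.6] open 48.9 j6 -2.9
yaw 0.02 dp before turn [27.8 -2.3  1.3] after turn [27.8 -2.3  1.3]
```

```bash
python3 -m inch '{"dp":[[10,-1.8,1],[10,0,0],[5,0,0],[2,0,0],[0,0,0],[0,0,0],[0,0,0]],"yaw":[0,0,0,0,0,0,0]}'
python3 plan.py 0.5936 0.0555 0.0340 -2.4
```

```text
time_s: 40.13
position: [0.593, 0.056, 0.0347]
tcp_rot: [[-0.0, 0.999, -0.041], [0.0, -0.041, -0.999], [-1.0, -0.0, -0.0]]
force: [-0.1, 0.3, -0.8]
opening: 0.561
t 40.13 p [593.   56.   34.7] psi -2.38 tilt [-0.01  0.  ] F [-0.1  0.3 -0.8] open 48.8 j6 -3.0
yaw 0.02 dp before turn [0.7 0.6 0.5] after turn [0.7 0.6 0.5]
```

```bash
python3 -m inch '{"dp":[[1.3,0.5,0.5],[0,0,0],[0,0,0],[0,0,0]],"yaw":[0,0,0,0]}'
python3 -m inch '{"dp":[[0,0,0],[0,0,0],[0,0,0],[0,0,0],[0,0,0],[0,0,0],[-10,0,0],[-20,0,0],[-25,0,0],[-25,0,0],[-20,0,0],[-15,0,0],[0,0,0],[0,0,0],[0,0,0]],"yaw":[0,0,0,0,0,0,0,0,0,0,0,0,0,0,0]}' 62
python3 plan.py 0.460 0.283 0.15 90.3
```

```text
time_s: 40.47
position: [0.5936, 0.0555, 0.0335]
tcp_rot: [[0.0, 0.999, -0.041], [-0.0, -0.041, -0.999], [-1.0, 0.0, 0.0]]
force: [0.5, 0.2, -0.7]
opening: 0.56
time_s: 41.72
position: [0.5928, 0.0556, 0.1479]
tcp_rot: [[-0.001, 0.999, -0.041], [0.0, -0.041, -0.999], [-1.0, -0.001, -0.0]]
force: [0.0, -0.9, -0.2]
opening: 0.712
t 41.72 p [592.8  55.6 147.9] psi -2.37 tilt [-0.08  0.01] F [ 0.  -0.9 -0.2] open 61.9 j6 -3.0
yaw -92.67 dp before turn [  -1.9 -142.1 -221.8] after turn [  -2.4  228.1 -131.6]
```

```bash
python3 -m inch '{"dp":[[0,0,0],[0,0,0],[0,0,0],[0,0,0],[0,0,0],[0,0,0],[0,0,0],[0,0,0],[0,0,0],[0,0,0],[0,0,0],[0,0,0],[0,0,0],[0,20,-12],[0,36,-21],[0,40,-23],[0,40,-23],[0,40,-23],[0,32,-18],[0,16,-10]],"yaw":[-7.1,-7.1,-7.1,-7.1,-7.1,-7.1,-7.1,-7.1,-7.1,-7.1,-7.1,-7.1,-7.1,0,0,0,0,0,0,0]}' 60
python3 - <<'E'
from h import *
t=cap("top"); s=cap("side")
cv2.imwrite("pics/h_t.png",t["color"][:,:,::-1])
crop(s,"h_s.png",240,150,200,180,4)
E
python3 plan.py 0.460 0.283 0.06 90.3
```

```text
time_s: 43.38
position: [0.4666, 0.2706, 0.1468]
tcp_rot: [[-0.005, -0.001, 1.0], [-0.0, 1.0, 0.001], [-1.0, -0.0, -0.005]]
force: [-0.7, -0.3, -0.3]
opening: 0.688
t 43.48 p [466.9 270.1 146.8] psi 90.21 tilt [-0.27 -0.06] F [-0.6 -1.   0.1] open 59.1 j6 -72.1
yaw -0.09 dp before turn [86.9 13.  -6.5] after turn [86.9 13.  -6.5]
```

View pics/h_s.png

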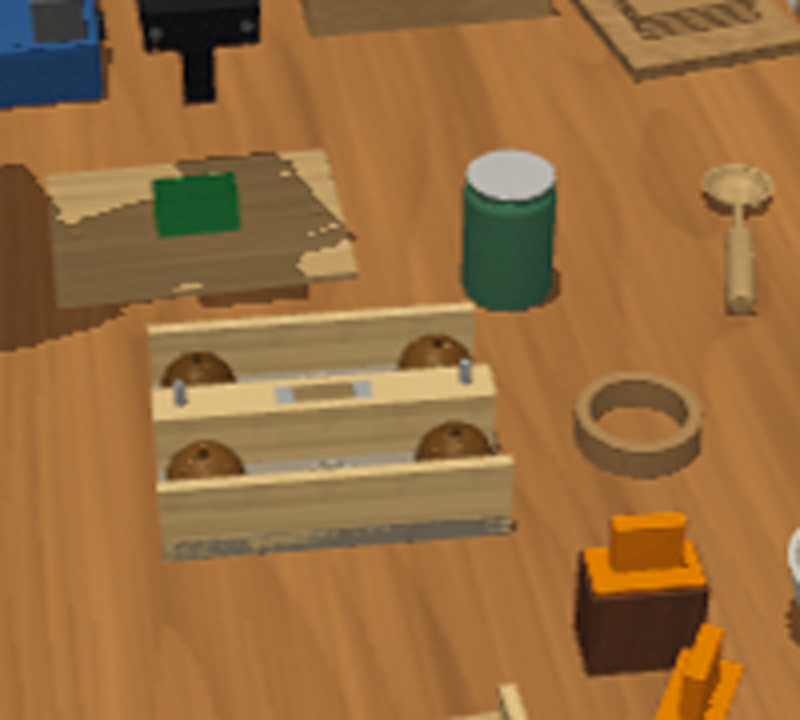

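View pics/h_t.png

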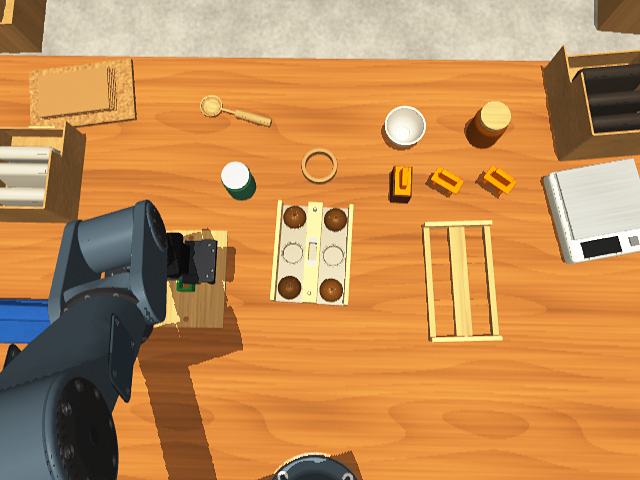

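```bash
python3 -m inch '{"dp":[[0,13,-6],[20,0,0],[25,0,0],[25,0,0],[15,0,0],[0,0,0],[0,0,0],[0,0,0],[0,0,0]],"yaw":[0,0,0,0,0,0,0,0,0]}'
python3 plan.py 0.460 0.2835 0.0215 90.3
```

```text
time_s: 44.23
position: [0.4656, 0.2809, 0.0643]
tcp_rot: [[0.002, 0.002, 1.0], [0.001, 1.0, -0.002], [-1.0, 0.001, 0.002]]
force: [0.7, 0.0, -1.6]
opening: 0.687
t 44.23 p [465.6 280.9  64.3] psi 89.9 tilt [0.11 0.03] F [ 0.7  0.  -1.6] open 59.8 j6 -70.6
yaw -0.4 dp before turn [42.8  2.6 -5.6] after turn [42.8  2.6 -5.6]
```

```bash
python3 -m inch '{"dp":[[0,2.5,-5.5],[15,0,0],[15,0,0],[9,0,0],[0,0,0],[0,0,0],[0,0,0],[0,0,0]],"yaw":[-0.4,0,0,0,0,0,0,0]}'
python3 plan.py 0.460 0.2835 0.0215 90.3
```

```text
time_s: 44.9
position: [0.4595, 0.2838, 0.0252]
tcp_rot: [[0.001, -0.006, 1.0], [0.001, 1.0, 0.006], [-1.0, 0.001, 0.001]]
force: [-0.4, -0.1, 0.2]
opening: 0.686
t 44.9 p [459.5 283.8  25.2] psi 90.33 tilt [0.08 0.03] F [-0.4 -0.1  0.2] open 59.7 j6 -70.5
yaw 0.03 dp before turn [ 3.7 -0.3  0.5] after turn [ 3.7 -0.3  0.5]
```

```bash
python3 -m inch '{"dp":[[3.5,0,0.5],[0,0,0],[0,0,0],[0,0,0]],"yaw":[0,0,0,0]}'
python3 -m inch '{"dp":[[0,0,0],[0,0,0],[0,0,0],[0,0,0],[0,0,0],[0,0,0],[0,0,0],[0,0,0],[0,0,0],[0,0,0]],"yaw":[0,0,0,0,0,0,0,0,0,0]}' 20
python3 plan.py 0.460 0.2835 0.14 90.3
```

```text
time_s: 45.23
position: [0.4595, 0.2835, 0.021]
tcp_rot: [[0.0, -0.006, 1.0], [0.0, 1.0, 0.006], [-1.0, 0.0, 0.0]]
force: [0.2, -0.7, -0.5]
opening: 0.687
time_s: 46.07
position: [0.4595, 0.2836, 0.0209]
tcp_rot: [[0.0, -0.006, 1.0], [0.0, 1.0, 0.006], [-1.0, 0.0, 0.0]]
force: [-0.1, -0.3, -0.4]
opening: 0.367
t 46.07 p [459.5 283.6  20.9] psi 90.33 tilt [0. 0.] F [-0.1 -0.3 -0.4] open 31.9 j6 -70.5
yaw 0.03 dp before turn [-119.1   -0.     0.5] after turn [-119.1   -0.     0.5]
```

```bash
python3 -m inch '{"dp":[[-3,0,0],[-7,0,0],[-15,0,0],[-20,0,0],[-25,0,0],[-25,0,0],[-20,0,0],[-5,0,0],[0,0,0],[0,0,0],[0,0,0]],"yaw":[0,0,0,0,0,0,0,0,0,0,0]}'
python3 - <<'E'
from fit import *
t=cap("top"); s=cap("side")
cv2.imwrite("pics/i_s.png",s["color"][:,:,::-1]);crop(t,"i_t.png",255,190,110,125,5)
im=t["color"].astype(int); m=((im[:,:,0]<150)&(im[:,:,0]>im[:,:,2]+25)).astype(np.uint8); m[:195]=0;m[310:]=0;m[:,:270]=0;m[:,360:]=0
n,l,st,ce=cv2.connectedComponentsWithStats(m)
for i in range(1,n):
    if st[i,4]>150: print(st[i],ce[i],px2w(t,*ce[i],.0295))
E
python3 plan.py 0.515 0.0152 0.14 87.6
```

```text
time_s: 46.98
position: [0.4583, 0.283, 0.1396]
tcp_rot: [[-0.003, -0.006, 1.0], [-0.001, 1.0, 0.006], [-1.0, -0.001, -0.003]]
force: [-0.1, -0.4, -2.9]
opening: 0.365
[283 206  23  23 382] [294.27486911 216.95811518] [0.59305565 0.05827496 0.0295    ]
[324 208  25  28 434] [335.78571429 219.65437788] [ 0.58863106 -0.03137316  0.0295    ]
[278 276  23  24 427] [289.05386417 287.16159251] [0.44157028 0.06475606 0.0295    ]
[320 279  24  24 380] [331.08684211 290.03684211] [ 0.43725485 -0.02382115  0.0295    ]
t 47.08 p [458.5 283.1 139.4] psi 90.32 tilt [-0.18 -0.06] F [-0.6 -0.6 -2.7] open 31.5 j6 -70.5
yaw 2.72 dp before turn [  -0.4 -268.2   55. ] after turn [  -0.5 -265.3   67.7]
```

View pics/i_s.png

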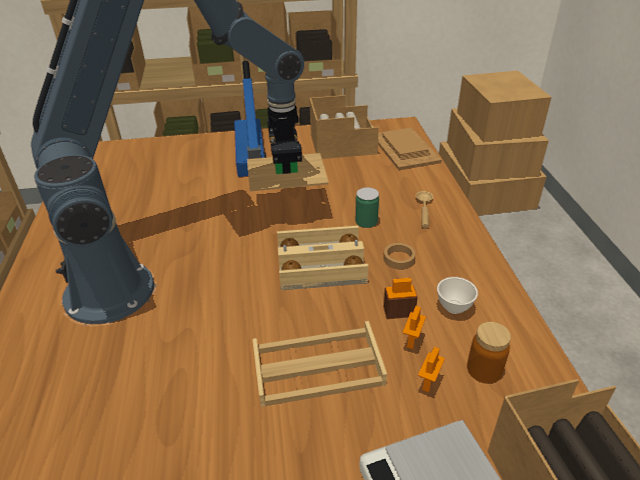

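View pics/i_t.png

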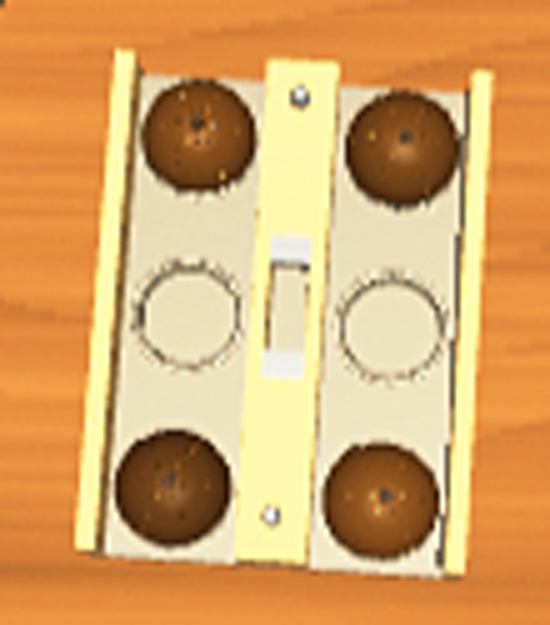

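```bash
python3 -m inch '{"dp":[[0,0,0],[0,-12,3],[0,-20,5],[0,-28,7],[0,-32,8],[0,-34,9],[0,-34,9],[0,-32,8],[0,-28,7],[0,-22,6],[0,-13,4],[0,-6,2],[0,-3,0],[0,0,0],[0,0,0],[0,0,0],[0,0,0],[0,0,0]],"yaw":[2.8,0,0,0,0,0,0,0,0,0,0,0,0,0,0,0,0,0]}'
python3 plan.py 0.5149 0.0151 0.10 87.5
```

```text
time_s: 48.58
position: [0.5158, 0.0177, 0.141]
tcp_rot: [[-0.0, 0.042, 0.999], [0.0, 0.999, -0.042], [-1.0, 0.0, -0.0]]
force: [-0.2, 0.9, -2.0]
opening: 0.363
t 48.58 p [515.8  17.7 141. ] psi 87.62 tilt [-0.01  0.01] F [-0.2  0.9 -2. ] open 31.6 j6 -98.1
yaw 0.12 dp before turn [41.  -2.7 -0.8] after turn [41.  -2.7 -0.8]
```

```bash
python3 -m inch '{"dp":[[0,-2.6,-0.8],[15,0,0],[15,0,0],[10,0,0],[0,0,0],[0,0,0],[0,0,0],[0,0,0]],"yaw":[0.1,0,0,0,0,0,0,0]}'
python3 plan.py 0.5149 0.0151 0.0775 87.5
python3 - <<'E'
from h import *
t=cap("top"); s=cap("side")
crop(t,"j_t.png",255,180,120,135,4);crop(s,"j_s.png",250,190,150,120,5)
E
```

```text
time_s: 49.25
position: [0.5158, 0.0141, 0.1016]
tcp_rot: [[0.002, 0.045, 0.999], [-0.0, 0.999, -0.045], [-1.0, -0.0, 0.002]]
force: [-0.3, -0.2, -2.8]
opening: 0.366
t 49.25 p [515.8  14.1 101.6] psi 87.43 tilt [ 0.09 -0.02] F [-0.3 -0.2 -2.8] open 31.8 j6 -98.3
yaw -0.07 dp before turn [24.1  0.9 -1. ] after turn [24.1  0.9 -0.9]
```

View pics/j_s.png

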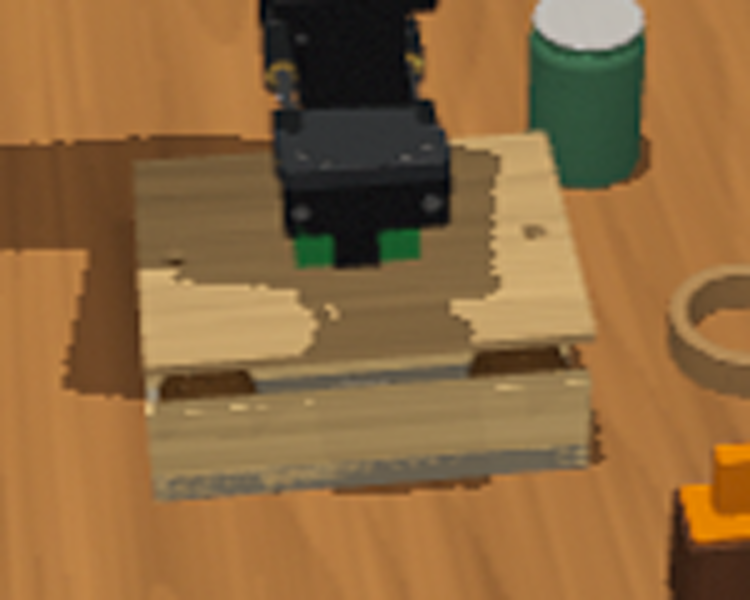

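View pics/j_t.png

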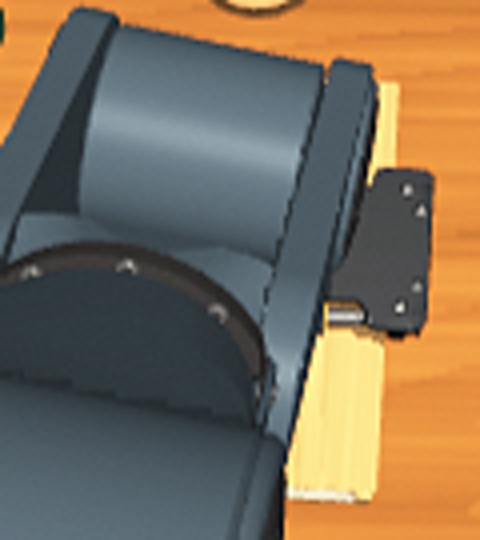

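```bash
python3 - <<'E'
from fit import *
s=cap("side")
z=.1016-.021+.006
M=np.array([[.105,.08,z],[.105,-.08,z],[-.105,-.08,z],[-.105,.08,z],[.088,0,z],[-.088,0,z]])
ps=up([[545,131],[595,333],[145,371],[133,160],[534,232],[172,263]],(250,190),5)
q,r=fit(M,[(s,ps,np.arange(6))],[.5,0,0]); print(q,np.degrees(q[2]),r.round(1).tolist())
print(proj(s,[[.515+.088*.999,.015-.0038,z],[.515-.088*.999,.015+.0038,z]])*5-np.array([250,190])*5)
E
python3 plan.py 0.5149 0.0151 0.0775 87.5
```

```text
[ 0.51581362  0.01251903 -0.04081726] -2.338656607394245 [-0.3, 0.4, 0.3, 0.2, -0.1, -0.3, -0.2, 0.7, 0.1, -0.1, 0.2, -0.8]
[[529.7104716  226.68879285]
 [169.03908762 253.57859235]]
t 49.4 p [515.6  14.2 101.5] psi 87.43 tilt [ 0.07 -0.01] F [ 1.1 -0.4 -3.1] open 31.7 j6 -98.3
yaw -0.07 dp before turn [24.   0.9 -0.7] after turn [24.   0.9 -0.7]
```

```bash
python3 -m inch '{"dp":[[0,0.9,-0.5],[5,0,0],[5,0,0],[0,0,0],[0,0,0],[0,0,0],[0,0,0]],"yaw":[0,0,0,0,0,0,0]}'
python3 plan.py 0.5152 0.0151 0.0775 87.5
```

```text
time_s: 49.98
position: [0.5148, 0.0152, 0.0909]
tcp_rot: [[-0.0, 0.045, 0.999], [0.0, 0.999, -0.045], [-1.0, 0.0, -0.0]]
force: [-0.1, 0.0, -2.0]
opening: 0.37
t 49.98 p [514.8  15.2  90.9] psi 87.43 tilt [-0.  0.] F [-0.1  0.  -2. ] open 32.2 j6 -98.2
yaw -0.07 dp before turn [13.4 -0.   0.5] after turn [13.4 -0.   0.5]
```

Pin tips are entering without force.

```bash
python3 -m inch '{"dp":[[4,0,0],[3,0,0],[0,0,0],[0,0,0],[0,0,0]],"yaw":[0,0,0,0,0]}'
python3 -m inch '{"dp":[[2,0,0],[2,0,0],[0,0,0],[0,0,0],[0,0,0]],"yaw":[0,0,0,0,0]}'
python3 plan.py 0.5152 0.0151 0.0775 87.5
```

```text
time_s: 50.4
position: [0.5146, 0.0152, 0.0838]
tcp_rot: [[-0.0, 0.045, 0.999], [0.0, 0.999, -0.045], [-1.0, 0.0, -0.0]]
force: [-0.4, -0.4, -2.8]
opening: 0.366
time_s: 50.82
position: [0.5147, 0.0152, 0.0799]
tcp_rot: [[-0.0, 0.045, 0.999], [-0.0, 0.999, -0.045], [-1.0, -0.0, -0.0]]
force: [0.4, -0.5, -2.7]
opening: 0.371
t 50.82 p [514.7  15.2  79.9] psi 87.43 tilt [-0. -0.] F [ 0.4 -0.5 -2.7] open 32.3 j6 -98.2
yaw -0.07 dp before turn [ 2.4 -0.   0.5] after turn [ 2.4 -0.   0.5]
```

```bash
python3 -m inch '{"dp":[[1,0,0],[0.6,0,0],[0,0,0],[0,0,0],[0,0,0]],"yaw":[0,0,0,0,0]}'
python3 -m inch '{"dp":[[0.6,0,0],[0,0,0],[0,0,0],[0,0,0]],"yaw":[0,0,0,0]}'
python3 plan.py 0.5152 0.0151 0.0775 87.5
```

```text
time_s: 51.23
position: [0.5147, 0.0152, 0.0783]
tcp_rot: [[0.0, 0.045, 0.999], [-0.0, 0.999, -0.045], [-1.0, -0.0, 0.0]]
force: [0.9, 0.5, -2.6]
opening: 0.363
time_s: 51.57
position: [0.5147, 0.0152, 0.0777]
tcp_rot: [[-0.0, 0.045, 0.999], [-0.0, 0.999, -0.045], [-1.0, -0.0, -0.0]]
force: [0.2, -0.2, -3.6]
opening: 0.363
t 51.57 p [514.7  15.2  77.7] psi 87.43 tilt [-0. -0.] F [ 0.2 -0.2 -3.6] open 31.6 j6 -98.2
yaw -0.07 dp before turn [ 0.2 -0.1  0.5] after turn [ 0.2 -0.1  0.5]
```

```bash
python3 -m inch '{"dp":[[0.6,0,0],[0,0,0],[0,0,0],[0,0,0]],"yaw":[0,0,0,0]}'
python3 -m inch '{"dp":[[0.6,0,0],[0,0,0],[0,0,0],[0,0,0]],"yaw":[0,0,0,0]}'
```

```text
time_s: 51.9
position: [0.5148, 0.0152, 0.0774]
tcp_rot: [[0.0, 0.045, 0.999], [-0.0, 0.999, -0.045], [-1.0, -0.0, 0.0]]
force: [-1.5, 0.9, 1.6]
opening: 0.365
time_s: 52.23
position: [0.5148, 0.0152, 0.0774]
tcp_rot: [[0.001, 0.045, 0.999], [-0.0, 0.999, -0.045], [-1.0, -0.0, 0.001]]
force: [-1.8, -0.5, 7.3]
opening: 0.362
```

Seated. Release and rise; then go to the clip.

```bash
python3 -m inch '{"dp":[[0,0,0],[0,0,0],[0,0,0],[0,0,0],[0,0,0],[0,0,0],[-10,0,0],[-20,0,0],[-25,0,0],[-25,0,0],[-25,0,0],[-20,0,0],[0,0,0],[0,0,0],[0,0,0]],"yaw":[0,0,0,0,0,0,0,0,0,0,0,0,0,0,0]}' 50
python3 plan.py 0.6678 -0.1725 0.2 87.8
```

```text
time_s: 53.48
position: [0.514, 0.0153, 0.2013]
tcp_rot: [[-0.001, 0.045, 0.999], [0.0, 0.999, -0.045], [-1.0, 0.0, -0.001]]
force: [-1.4, 0.8, -0.1]
opening: 0.573
t 53.48 p [514.   15.3 201.3] psi 87.43 tilt [-0.05  0.01] F [-1.4  0.8 -0.1] open 49.9 j6 -98.2
yaw -0.37 dp before turn [   1.1 -180.7  162.1] after turn [   1.1 -181.8  160.9]
```

```bash
python3 -m inch '{"dp":[[0,-12,11],[0,-24,21],[0,-28,25],[0,-28,25],[0,-28,25],[0,-28,25],[0,-20,18],[0,-10,9],[0,-3,2],[0,0,0],[0,0,0],[0,0,0],[0,0,0]],"yaw":[-0.3,0,0,0,0,0,0,0,0,0,0,0,0]}'
python3 plan.py 0.6678 -0.1725 0.14 87.8
python3 - <<'E'
from h import *
t=cap("top"); s=cap("side")
crop(t,"k_t.png",255,180,120,135,4);crop(s,"k_s.png",250,190,180,140,4)
E
```

```text
time_s: 54.57
position: [0.6674, -0.1707, 0.2013]
tcp_rot: [[-0.001, 0.038, 0.999], [0.001, 0.999, -0.038], [-1.0, 0.001, -0.001]]
force: [0.7, 0.1, 0.4]
opening: 0.573
t 54.57 p [ 667.4 -170.7  201.3] psi 87.79 tilt [-0.08  0.04] F [0.7 0.1 0.4] open 49.8 j6 -111.4
yaw -0.01 dp before turn [61.3 -1.9  0.5] after turn [61.3 -1.9  0.5]
```

View pics/k_s.png

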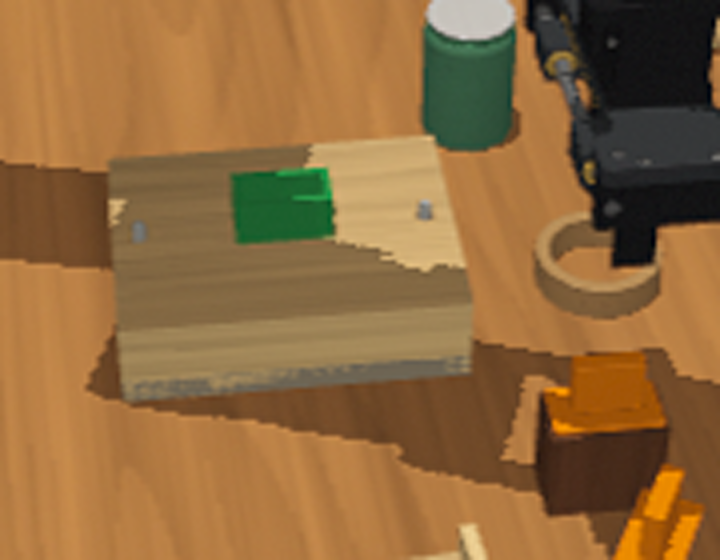

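View pics/k_t.png

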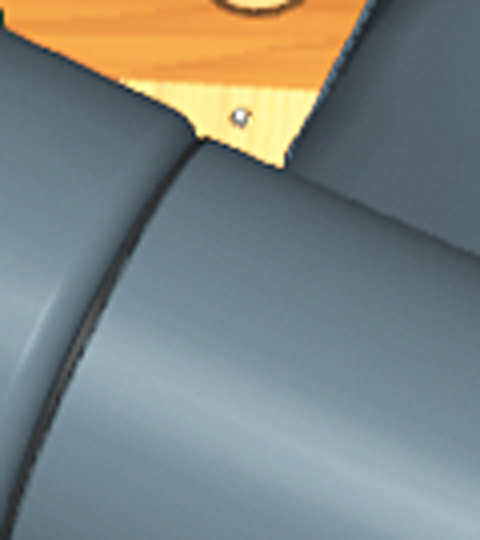

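```bash
python3 -m inch '{"dp":[[0,-1.9,0.5],[15,0,0],[25,0,0],[20,0,0],[10,0,0],[5,0,0],[0,0,0],[0,0,0],[0,0,0],[0,0,0],[0,0,0]],"yaw":[0,0,0,0,0,0,0,0,0,0,0]}' 40
python3 plan.py 0.6678 -0.173 0.08 87.8
python3 - <<'E'
from h import *
s=cap("side")
crop(s,"l_s.png",350,220,120,120,5)
E
```

```text
time_s: 55.58
position: [0.6694, -0.1743, 0.1277]
tcp_rot: [[0.002, 0.04, 0.999], [-0.001, 0.999, -0.04], [-1.0, -0.001, 0.002]]
force: [0.1, 0.3, -0.7]
opening: 0.462
t 55.58 p [ 669.4 -174.3  127.7] psi 87.73 tilt [ 0.11 -0.05] F [ 0.1  0.3 -0.7] open 40.2 j6 -111.6
yaw -0.07 dp before turn [47.7  1.3 -1.7] after turn [47.7  1.3 -1.7]
```

View pics/l_s.png

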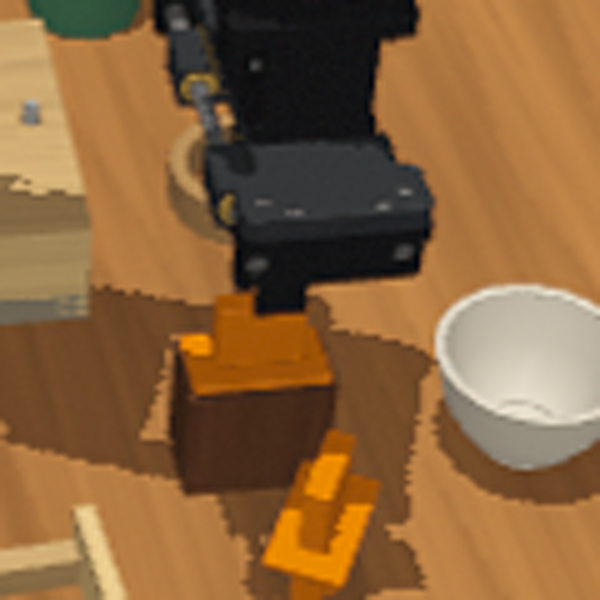

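```bash
python3 -m inch '{"dp":[[10,0.7,-1.3],[15,0,0],[12,0,0],[6,0,0],[3,0,0],[0,0,0],[0,0,0],[0,0,0],[0,0,0]],"yaw":[0,0,0,0,0,0,0,0,0]}'
python3 plan.py 0.6678 -0.173 0.08 87.8
```

```text
time_s: 56.38
position: [0.668, -0.1735, 0.0813]
tcp_rot: [[0.001, 0.04, 0.999], [-0.001, 0.999, -0.04], [-1.0, -0.001, 0.001]]
force: [-0.1, 0.1, -0.5]
opening: 0.459
t 56.38 p [ 668.  -173.5   81.3] psi 87.73 tilt [ 0.08 -0.04] F [-0.1  0.1 -0.5] open 39.9 j6 -111.5
yaw -0.07 dp before turn [ 1.3  0.5 -0.2] after turn [ 1.3  0.5 -0.2]
```

```bash
python3 -m inch '{"dp":[[1.5,0,0],[0,0,0],[0,0,0]],"yaw":[0,0,0]}'
python3 -m inch '{"dp":[[0,0,0],[0,0,0],[0,0,0],[0,0,0],[0,0,0],[0,0,0],[0,0,0],[0,0,0],[0,0,0],[0,0,0]],"yaw":[0,0,0,0,0,0,0,0,0,0]}' 4
python3 plan.py 0.6678 -0.173 0.08 87.8
```

```text
time_s: 56.63
position: [0.6675, -0.1733, 0.0792]
tcp_rot: [[0.0, 0.04, 0.999], [-0.0, 0.999, -0.04], [-1.0, -0.0, 0.0]]
force: [-0.3, 0.9, -0.3]
opening: 0.459
time_s: 57.47
position: [0.6674, -0.1733, 0.079]
tcp_rot: [[-0.0, 0.04, 0.999], [0.0, 0.999, -0.04], [-1.0, 0.0, -0.0]]
force: [-0.8, 0.2, -0.1]
opening: 0.135
t 57.47 p [ 667.4 -173.3   79. ] psi 87.73 tilt [-0.  0.] F [-0.8  0.2 -0.1] open 11.8 j6 -111.5
yaw -0.07 dp before turn [-1.   0.3  0.4] after turn [-1.   0.3  0.4]
```

```bash
python3 -m inch '{"dp":[[-5,0,0],[-10,0,0],[-15,0,0],[-20,0,0],[-20,0,0],[-25,0,0],[-20,0,0],[-15,0,0],[-5,0,0],[0,0,0],[0,0,0],[0,0,0]],"yaw":[0,0,0,0,0,0,0,0,0,0,0,0]}'
python3 plan.py 0.515 0.0151 0.21 87.5
python3 - <<'E'
from h import *
s=cap("side")
crop(s,"m_s.png",270,150,180,170,4)
E
```

```text
time_s: 58.47
position: [0.6666, -0.1729, 0.2126]
tcp_rot: [[-0.003, 0.04, 0.999], [0.001, 0.999, -0.04], [-1.0, 0.001, -0.003]]
force: [-1.3, -0.1, -0.8]
opening: 0.134
t 58.47 p [ 666.6 -172.9  212.6] psi 87.72 tilt [-0.15  0.06] F [-1.3 -0.1 -0.8] open 11.7 j6 -111.5
yaw 0.22 dp before turn [   3.2  181.8 -158.9] after turn [   3.2  181.2 -159.6]
```

View pics/m_s.png

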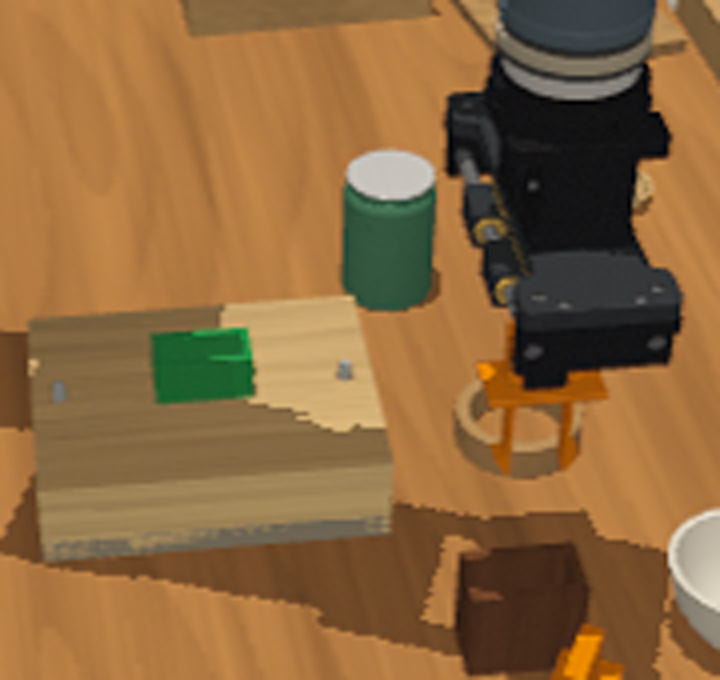

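```bash
python3 -m inch '{"dp":[[0,8,-7],[0,18,-16],[0,24,-21],[0,26,-23],[0,28,-25],[0,26,-23],[0,22,-19],[0,16,-14],[0,9,-8],[0,4,-3],[0,0,0],[0,0,0],[0,0,0],[0,0,0],[0,0,0]],"yaw":[0.2,0,0,0,0,0,0,0,0,0,0,0,0,0,0]}'
python3 plan.py 0.515 0.0152 0.175 87.5
```

```text
time_s: 59.77
position: [0.5171, 0.0135, 0.2139]
tcp_rot: [[0.0, 0.044, 0.999], [-0.0, 0.999, -0.044], [-1.0, -0.0, 0.0]]
force: [-0.5, 0.6, -0.5]
opening: 0.138
t 59.77 p [517.1  13.5 213.9] psi 87.46 tilt [ 0.02 -0.01] F [-0.5  0.6 -0.5] open 12.0 j6 -98.3
yaw -0.04 dp before turn [38.9  1.6 -2.2] after turn [38.9  1.6 -2.2]
```

```bash
python3 -m inch '{"dp":[[0,1.5,-2],[15,0,0],[12,0,0],[8,0,0],[0,0,0],[0,0,0],[0,0,0],[0,0,0],[0,0,0]],"yaw":[0,0,0,0,0,0,0,0,0]}'
python3 plan.py 0.515 0.0152 0.175 87.5
python3 - <<'E'
from h import *
s=cap("side")
crop(s,"n_s.png",260,150,140,110,5)
E
```

```text
time_s: 60.52
position: [0.5149, 0.0159, 0.1796]
tcp_rot: [[0.001, 0.043, 0.999], [-0.0, 0.999, -0.043], [-1.0, -0.0, 0.001]]
force: [0.2, -0.5, -0.6]
opening: 0.137
t 60.52 p [514.9  15.9 179.6] psi 87.53 tilt [ 0.08 -0.02] F [ 0.2 -0.5 -0.6] open 11.9 j6 -98.2
yaw 0.03 dp before turn [ 4.6 -0.7  0.1] after turn [ 4.6 -0.7  0.1]
```

View pics/n_s.png

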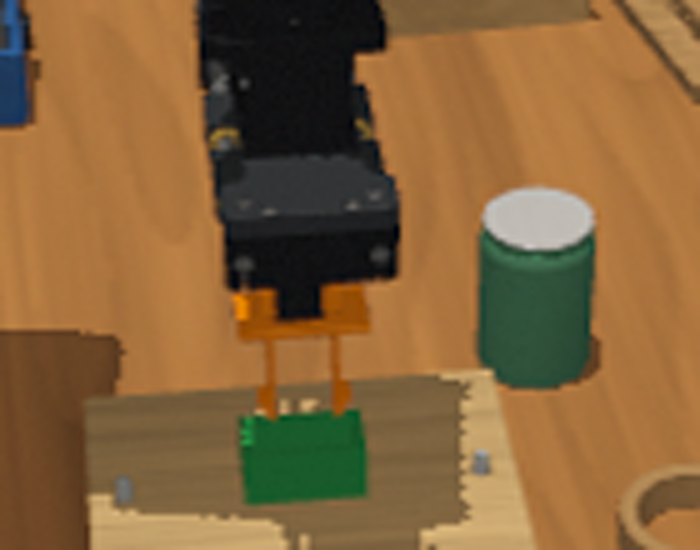

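```bash
python3 -m inch '{"dp":[[6,-0.6,0],[8,0,0],[8,0,0],[6,0,0],[0,0,0],[0,0,0],[0,0,0],[0,0,0]],"yaw":[0,0,0,0,0,0,0,0]}'
python3 plan.py 0.515 0.0152 0.13 87.5
```

```text
time_s: 61.23
position: [0.5147, 0.0153, 0.1512]
tcp_rot: [[0.001, 0.043, 0.999], [-0.0, 0.999, -0.043], [-1.0, -0.0, 0.001]]
force: [0.6, 0.4, -0.6]
opening: 0.135
t 61.23 p [514.7  15.3 151.2] psi 87.53 tilt [ 0.03 -0.01] F [ 0.6  0.4 -0.6] open 11.8 j6 -98.3
yaw 0.03 dp before turn [21.2 -0.1  0.3] after turn [21.2 -0.1  0.3]
```

```bash
python3 -m inch '{"dp":[[6,0,0.3],[6,0,0],[5,0,0],[3,0,0],[0,0,0],[0,0,0],[0,0,0]],"yaw":[0,0,0,0,0,0,0]}'
python3 -m inch '{"dp":[[2,0,0],[2,0,0],[2,0,0],[2,0,0],[0,0,0],[0,0,0]],"yaw":[0,0,0,0,0,0]}'
python3 plan.py 0.515 0.0152 0.1115 87.5
```

```text
time_s: 61.82
position: [0.5148, 0.0153, 0.131]
tcp_rot: [[0.0, 0.043, 0.999], [-0.0, 0.999, -0.043], [-1.0, -0.0, 0.0]]
force: [0.3, -0.3, -1.0]
opening: 0.135
time_s: 62.32
position: [0.5147, 0.0153, 0.123]
tcp_rot: [[-0.0, 0.043, 0.999], [-0.0, 0.999, -0.043], [-1.0, -0.0, -0.0]]
force: [-0.8, -0.2, 1.6]
opening: 0.135
t 62.32 p [514.7  15.3 123. ] psi 87.53 tilt [-0. -0.] F [-0.8 -0.2  1.6] open 11.7 j6 -98.3
yaw 0.03 dp before turn [11.5 -0.1  0.3] after turn [11.5 -0.1  0.3]
```

```bash
python3 -m inch '{"dp":[[2,0,0],[2,0,0],[2,0,0],[2,0,0],[0,0,0],[0,0,0]],"yaw":[0,0,0,0,0,0]}'
python3 -m inch '{"dp":[[1,0,0],[1,0,0],[1,0,0],[0.5,0,0],[0,0,0],[0,0,0]],"yaw":[0,0,0,0,0,0]}'
python3 plan.py 0.515 0.0152 0.1115 87.5
```

```text
time_s: 62.82
position: [0.5144, 0.0154, 0.1146]
tcp_rot: [[-0.001, 0.043, 0.999], [0.0, 0.999, -0.043], [-1.0, 0.0, -0.001]]
force: [0.2, 0.4, -1.0]
opening: 0.134
time_s: 63.32
position: [0.5148, 0.0153, 0.1115]
tcp_rot: [[0.0, 0.043, 0.999], [-0.0, 0.999, -0.043], [-1.0, -0.0, 0.0]]
force: [0.4, 0.1, -0.7]
opening: 0.136
t 63.32 p [514.8  15.3 111.5] psi 87.52 tilt [ 0.01 -0.  ] F [ 0.4  0.1 -0.7] open 11.9 j6 -98.3
yaw 0.02 dp before turn [-0.  -0.1  0.2] after turn [-0.  -0.1  0.2]
```

```bash
python3 -m inch '{"dp":[[0.7,0,0],[0,0,0],[0,0,0],[0,0,0]],"yaw":[0,0,0,0]}'
python3 -m inch '{"dp":[[0.8,0,0],[0,0,0],[0,0,0],[0,0,0]],"yaw":[0,0,0,0]}'
```

```text
time_s: 63.65
position: [0.5148, 0.0154, 0.1114]
tcp_rot: [[0.0, 0.043, 0.999], [-0.0, 0.999, -0.043], [-1.0, -0.0, 0.0]]
force: [-1.9, -0.5, 4.9]
opening: 0.137
time_s: 63.98
position: [0.5148, 0.0154, 0.1114]
tcp_rot: [[0.001, 0.043, 0.999], [-0.0, 0.999, -0.043], [-1.0, -0.0, 0.001]]
force: [-2.2, 0.6, 11.3]
opening: 0.137
```

```bash
python3 -m inch '{"dp":[[-0.8,0,0],[0,0,0],[0,0,0],[0,0,0],[0,0,0],[0,0,0],[0,0,0],[-10,0,0],[-20,0,0],[-25,0,0],[-25,0,0],[-25,0,0],[-20,0,0],[0,0,0],[0,0,0],[0,0,0]],"yaw":[0,0,0,0,0,0,0,0,0,0,0,0,0,0,0,0]}' 40
python3 -m inch '{"dp":[[0,-20,0],[0,-35,0],[0,-40,0],[0,-40,0],[0,-40,0],[0,-35,0],[0,-20,0],[0,0,0],[0,0,0],[0,0,0]],"yaw":[0,0,0,0,0,0,0,0,0,0]}'
python3 - <<'E'
from h import *
t=cap("top");s=cap("side")
crop(s,"o_s.png",260,190,140,110,5);cv2.imwrite("pics/o_t.png",t["color"][:,:,::-1])
E
```

```text
time_s: 65.32
position: [0.514, 0.0155, 0.2355]
tcp_rot: [[-0.001, 0.043, 0.999], [0.0, 0.999, -0.043], [-1.0, 0.0, -0.001]]
force: [0.4, 0.8, -0.6]
opening: 0.461
time_s: 66.15
position: [0.5038, -0.2132, 0.2344]
tcp_rot: [[-0.003, 0.043, 0.999], [0.003, 0.999, -0.043], [-1.0, 0.003, -0.003]]
force: [0.0, 0.6, -0.7]
opening: 0.464
```

View pics/o_s.png

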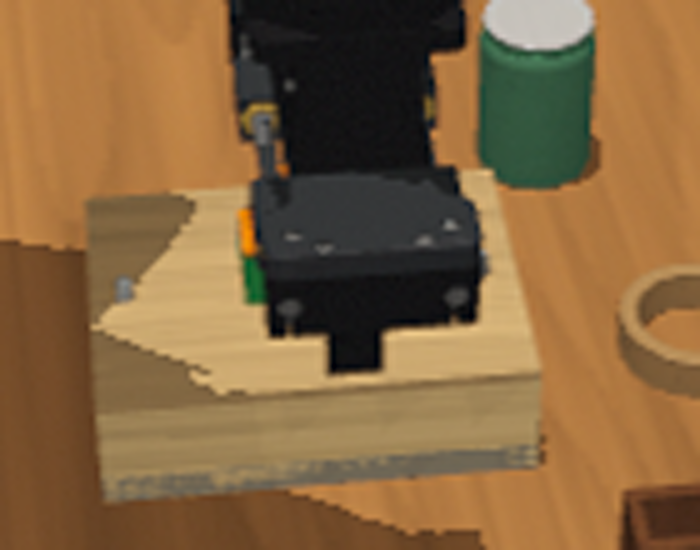

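View pics/o_t.png

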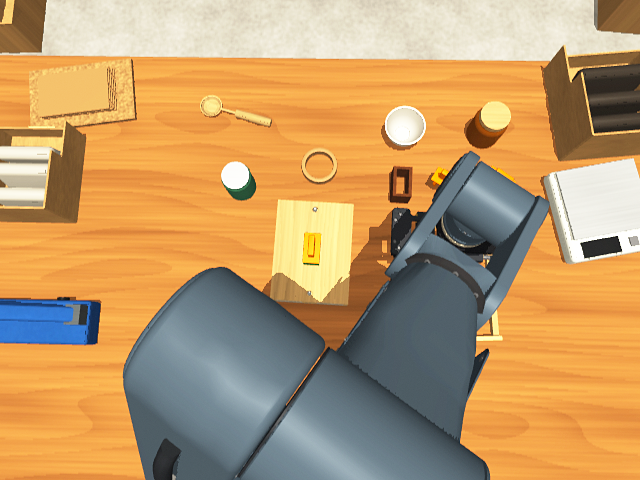

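```bash
python3 -m inch '{"dp":[[0,-15,-10],[0,-35,-15],[0,-40,-18],[0,-40,-20],[0,-30,-20],[0,-15,-15],[0,0,0],[0,0,0],[0,0,0]],"yaw":[0,0,0,0,0,0,0,0,0]}'
python3 - <<'E'
from fit import *
t=cap("top");s=cap("side")
crop(s,"p_s.png",260,190,140,110,5);crop(t,"p_t.png",260,190,110,125,5)
b=np.array([.5154,.0152,.0565]);a=np.radians(-2.5);R=np.array([[np.cos(a),-np.sin(a),0],[np.sin(a),np.cos(a),0],[0,0,1]])
P=[b+R@np.array(q) for q in ([.02,-.006,.075],[-.02,-.006,.075],[.031,-.017,.041],[-.031,-.017,.041],[.03,-.016,.036],[.105,-.08,.006],[-.105,-.08,.006])]
print("side",((proj(s,P)-[260,190])*5).round().tolist()); print("top",((proj(t,P)-[260,190])*5).round().tolist())
E
```

```text
time_s: 67.0
position: [0.4024, -0.3788, 0.2357]
tcp_rot: [[0.0, 0.042, 0.999], [0.001, 0.999, -0.042], [-1.0, 0.001, 0.0]]
force: [-0.3, -0.1, 0.2]
opening: 0.458
side [[342.0, 170.0], [258.0, 176.0], [368.0, 239.0], [239.0, 248.0], [366.0, 246.0], [540.0, 368.0], [94.0, 403.0]]
top [[278.0, 225.0], [271.0, 327.0], [309.0, 216.0], [299.0, 368.0], [307.0, 220.0], [471.0, 68.0], [444.0, 570.0]]
```

View pics/p_s.png

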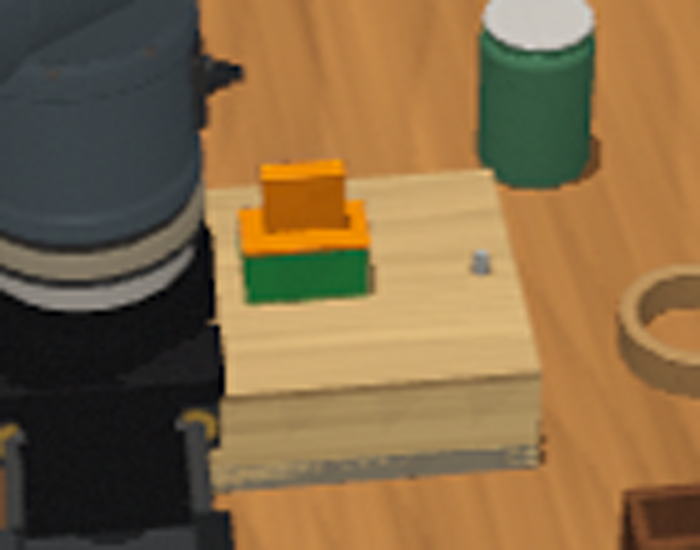

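View pics/p_t.png

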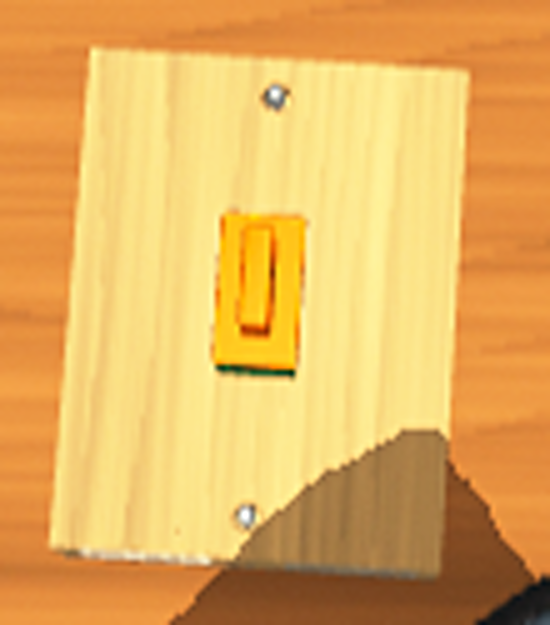

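```bash
python3 -c "
from rig import bot
print(bot.hand_in()); print(bot.read_state()['time_s'])"
```

```text
the job is handed in; nothing more can be done
None
the job is handed in; nothing more can be done
```

The order is packed and handed in at about 67 s of the 210 s allowed.

- **Fruits:** there were four fruits, and all of them went into the corner dimples, one each. The top view showed all four in dimples before the lid went on.
- **Lid:** it is on over both pins. The last side and top pictures showed it flush, with its outline within about a millimetre or two of where I expected it.
- **Clip:** I took the leftmost clip, from the stand, and pressed it down through the collar. Resistance rose at the ledges and dropped away after them. The flange then met the collar at the expected height (clip_shoulder about 36 mm above box_seat) and held about 11 N of push.
- **Not checked:** I did not tug the clip to test the catch, and the tabs cannot be seen, so the snap is inferred from the force, the height and the pictures.
- **Disagreement:** the two cameras differed by 2–4 mm in y. I settled this from where the gripper centred itself on the parts, and the side camera was the closer one.
- **Bystanders:** the tin and tape roll looked unmoved in the last pictures, and the arm was well clear of everything.

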